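# Squeeze the brass-faced block in the ratchet press

## Task

Take the black block with the brass faces off the free-spinning turntable and stand it on the blue rubber mat, then let go and take it again by its plain black ends so that you can stand it in the middle of the green press's bed, brass faces towards the red pad and the fence. Let go of it and pump the press lever through full strokes, right down and right back up each time (three at least), until the block is squeezed tight against the fence and the red sprung pad is pushed in; leave the lever up. Leave the other blocks in their stalls and everything else where it stands.

Things in the scene. Friction and masses are not known exactly. Their poses are not given: they have to be found in the camera images.
- block: the block to press: black with brass plates on two opposite faces, 34 mm (own x, across the brass faces) x 58 mm (own y, between the plain black ends) x 49 mm high, about 0.18 kg; origin at the centre of its underside, z up. It starts upright in a stall of the turntable, own x pointing radially outwards, so its brass faces are free (hub side and rim side) and its black ends stand 4 mm from the stall walls
- turntable: white disc of 260 mm diameter that spins freely about its upright centre; origin on the spin axis at table height, disc top 30 mm above it, hub 24 mm diameter and 20 mm high. Four stalls every 90 degrees, centred 90 mm from the axis; each is flanked by two small radial walls (30 mm long, 4 mm thick, 22 mm high, inner faces 66 mm apart). The other three stalls hold other blocks of the same size
- mat: blue rubber mat, 90 x 90 x 3 mm, fixed to the bench; origin at the centre of its underside
- press: green ratchet press fixed to the bench; base plate 90 mm (own x) x 255 mm (own y, from -200 to +55 mm), 25 mm high; origin at table height under the middle of the bed. Its housing (own y -190 to -60 mm) is 90 mm high. The lever comes out of the housing towards own -x, the ram moves towards own +y
- bed (a point): middle of the flat steel bed on top of the base plate (25 mm above the table), 26 mm from the fence face; axes as the press (x across, y along the ram, z up). The free gap between pad and fence is 54.5 mm less the ram's value, 46 to 53 mm at the start: too narrow for fingers beside the brass faces and for the block's 58 mm side
- fence (a point): foot of the green fence's steel face, at bed height; the face is 44 mm wide (own x), 45 mm high, faces the pad (own -y)
- pad_face (a point): centre of the red pad's front face (40 mm wide, 36 mm high), 25 mm above the bed; it faces the fence and is carried by the ram
- ram (a joint): travel of the ram towards the fence, m. Starts between 0.002 and 0.008. Each full lever stroke drives it one 6 mm notch on and a catch keeps it there: with the lever up it rests near 0.006, 0.012, 0.018 and at last 0.024 (further strokes run free). Three or four full strokes are needed; a half stroke may not catch the next notch. The block is first gripped at about 0.0205
- pad (a joint): how far the sprung red pad is pushed into the ram, m: 0 when free, up to 0.009 (spring 600 N/m, 1.2 N preload). About 0.0035 once the block is squeezed with the ram at its last notch
- lever (a joint): pump lever, rad: 0 up at rest (arm 45 degrees above level, pointing to the press's own -x), 0.75 at the lower stop (almost level). A spring brings it back up by itself; pushing it right down takes up to about 10 N at the grip. A full stroke goes past 0.66 and back below 0.10
- lever_grip (a point): middle of the black grip bar at the lever's end: round, 22 mm diameter, 85 mm long, level, lying along the press's own y; free to be taken from above across the bar. The 85 mm bar reaches 36 mm beyond this point towards own -y; the lever's arm (14 mm thick) joins it 45 mm from this point towards own +y
- lever_hinge (a point): point of the lever's hinge axis (along the press's own y) beside the grip's middle, 100 mm above the table; the grip's middle swings about it at a radius of 170 mm, from 120 mm above it and 120 mm towards own -x (lever 0) to 6 mm above it and 170 mm towards own -x (lever 0.75)
- beech_block: light wooden block in another stall, 34 x 58 x 49 mm; leave in its stall
- walnut_block: dark wooden block in another stall, same size; leave in its stall
- grey_block: grey block in another stall, same size; leave in its stall
- mug: blue mug, 76 mm diameter, 90 mm high; bystander
- glue_jar: glue jar with yellow cap, 56 mm diameter, 75 mm high; bystander
- screwdriver: screwdriver lying on the bench; bystander
- hammer: hammer lying on the bench; bystander
Things that resemble listed ones, but are neither listed nor needed, are in the scene too. Leave any orange, pink or purple look-alike of the block alone.

How it is judged:
By the outcome, as a careful person would: the job done as asked, in the order asked, and still so for the second after the job is handed in, with the robot touching nothing.
It also fails if it takes over 72 s, if anything falls off the work surface, if the arm or the gripper's body presses on something with over 40 N, if the wrist force passes 120 N, or if a joint passes its speed limit or range.

## Robot

A 7-joint arm with a two-finger parallel gripper is mounted at the origin on the work surface. World frame = base frame: x ahead of the robot, y to its left, z up, the work surface at z = 0. Lengths are in m, angles in rad, forces in N, time in s.
With the tool pointing down it reaches from about 0.35 to 0.9 m from the base axis. Payload 8.1 kg.
Tool frame: the origin (TCP) lies between the finger pads; the fingertips stand 17 mm ahead of it and the grasp point (between the pads) lies 2 mm behind it; z points along the fingers, y is the direction in which the jaws open and shut (so a half turn about z gives the same grasp; the last joint's range is limited). The gripper opens to 92 mm and grips with 3 to 60 N. Pads are 19 mm wide; open, the fingers measure 130 mm over their backs; the gripper's body (75 mm by 190 mm) begins 47 mm behind the grasp point.
Start: joints at [-1.242, 0.434, 0.025, 1.573, -0.012, 1.134, -0.075], TCP at [0.262, 0.568, 0.244] pointing down, gripper open.
Joint ranges: [-2.62, 2.62], [-0.44, 2.09], [-1.27, 1.32], [0.08, 2.57], [-1.32, 4.46], [0.12, 2], [-2.74, 2.74]. Speed limits (rad/s): [2.22, 2.22, 3.01, 3.01, 3.14, 3.14, 3.14].

## Interface

Orientations are given as a rotation vector (axis times angle).
In Python, from cell import arm gives the robot as it stands. The module is installed in compiled form; this text tells all that it offers.
- The arm moves only by the shell command python3 -m crank 'ROWS' [FORCE]. ROWS is JSON, a list of rows, each a list of 5 numbers: the opening, from 0 (shut) to 1 (fully open), then the shift along the world's x, y, z normalised to -1 to 1, where 1 is 40 cm, then the turn about the world's z normalised to -1 to 1, where 1 is 60 degrees. In form: [[fingers, tx, ty, tz, twist], ...]. A call has exactly 8 rows; each row shifts and turns the commanded pose from where the row before left it; what a row does not reach is not made up. A row lasts 1/12 s, in which the tool goes at most 41.7 mm and 7.16 degrees, less where a joint would pass 70% of its speed; a pose out of reach is approached as far as the arm can. A call with a number of a shift or a turn outside -1 to 1 is refused whole. A call with a gripper value outside its range is refused whole. The fingers move at their own pace and stop on an object; FORCE is the grip in N (left out, the last holds). Time passes only in rows, so rows that do not move let the fingers close, or fill a call up. It gives the time, the measured TCP pose, the force and the opening at its end, in the units of the state.
- arm.observe(): the state, without advancing time (a new reading comes with each control period).
- arm.get_image(name): name is "scene" or "top" or "wrist"; returns the picture (420x560x3 uint8, red, green, blue); there is no depth.
- arm.get_calibration(name): a dict with "intrinsics" (3x3 intrinsics, pixels), "extrinsics" (4x4, takes a point from camera to world coordinates). Camera axes: x right, y down, z forward; pixel columns grow to the right and rows downward; lengths in m; the calibration is good to about 2 mm. A picture is of the moment at which its call begins: read the wrist's pose just before it. get_calibration takes no time and is no camera call; for the wrist camera it gives the pose at the moment of the call.
- arm.sign_off(): hands the job in, once; it reports no verdict.
The state is a dict: "clock": time; "joints": joint angles; "dq": joint speeds; "joint_efforts": joint torques, N m; "position": TCP position; "ee_rot": TCP orientation; "force": force on the tool from outside, world axes, zero at the start; "ft_torque": the same for the moment, N m; "width": opening from 0.0 (shut) to 1.0 (fully open).
Only numpy, scipy, OpenCV 4.12 (cv2) and the standard library are available. Lean on these libraries where they do the work, as an engineer would, in place of code of your own. Each camera call takes 0.05 s, during which the arm holds its last target.

## Working session

There is one attempt and no reset: what is moved stays moved. The work goes in short steps, Python scripts to look and compute and a shell command to move; the robot and the scene stay as the last step left them, time stands still between calls to the robot, and variables do not carry over. Pictures are saved under pics/ and viewed, and the job is handed in when it is done.

```bash
mkdir -p pics
cat > h.py <<'E'
import numpy as np, cv2
from cell import arm
def snap(name,fn):
    c=arm.get_calibration(name); im=arm.get_image(name)
    cv2.imwrite('pics/'+fn,cv2.cvtColor(im,cv2.COLOR_RGB2BGR)); np.savez('pics/'+fn[:-4]+'.npz',im=im,K=c['intrinsics'],T=c['extrinsics'])
    return im,c
def load(fn):
    d=np.load('pics/'+fn+'.npz'); return d['im'],d['K'],d['T']
def ray(K,T,u,v):
    d=np.linalg.inv(K)@np.array([u,v,1.]); d=T[:3,:3]@d; return T[:3,3],d
def onz(K,T,u,v,z):
    o,d=ray(K,T,u,v); return o+d*(z-o[2])/d[2]
def proj(K,T,p):
    q=np.linalg.inv(T)@np.append(p,1); q=K@q[:3]; return q[:2]/q[2]
def st():
    s=arm.observe(); print({k:np.round(s[k],4).tolist() for k in ('clock','joints','position','ee_rot','force','width')}); return s
E
python3 - <<'E'
from h import *
st()
for n in('scene','top','wrist'):
    im,c=snap(n,n+'0.png'); print(n,np.round(c['extrinsics'],3).tolist(),np.round(c['intrinsics'],1).tolist())
E
```

```text
{'clock': 0.0, 'joints': [-1.2416, 0.4352, 0.0249, 1.5741, -0.0116, 1.134, -0.0751], 'position': [0.2614, 0.5672, 0.2429], 'ee_rot': [-0.673, -3.0684, 0.0025], 'force': [-0.3749, -0.5121, 0.156], 'width': 0.9985}
scene [[0.772, 0.44, -0.46, 1.099], [0.636, -0.55, 0.541, -0.68], [-0.015, -0.71, -0.704, 1.133], [0.0, 0.0, 0.0, 1.0]] [[511.1, 0.0, 273.9], [0.0, 511.1, 215.1], [0.0, 0.0, 1.0]]
top [[0.006, -0.998, 0.062, 0.393], [-1.0, -0.007, -0.018, 0.095], [0.018, -0.062, -0.998, 1.58], [0.0, 0.0, 0.0, 1.0]] [[474.0, 0.0, 276.3], [0.0, 474.0, 207.4], [0.0, 0.0, 1.0]]
wrist [[0.419, 0.876, 0.238, 0.197], [0.908, -0.403, -0.112, 0.597], [-0.002, 0.263, -0.965, 0.385], [0.0, 0.0, 0.0, 1.0]] [[292.5, 0.0, 282.1], [0.0, 292.5, 212.2], [0.0, 0.0, 1.0]]
```

View pics/scene0.png

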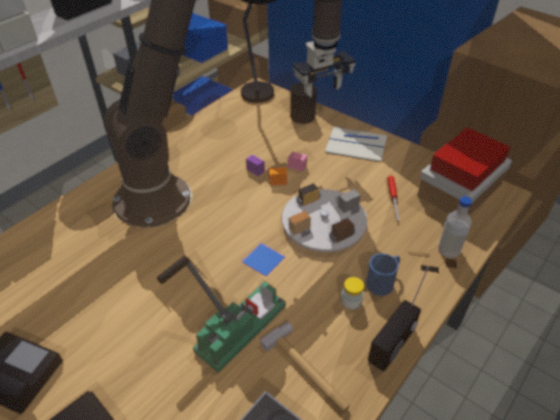

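View pics/top0.png

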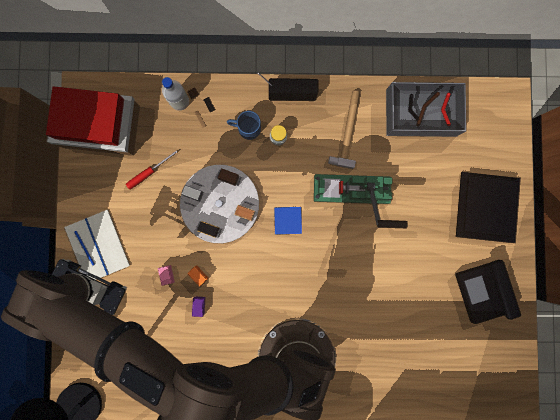

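View pics/wrist0.png

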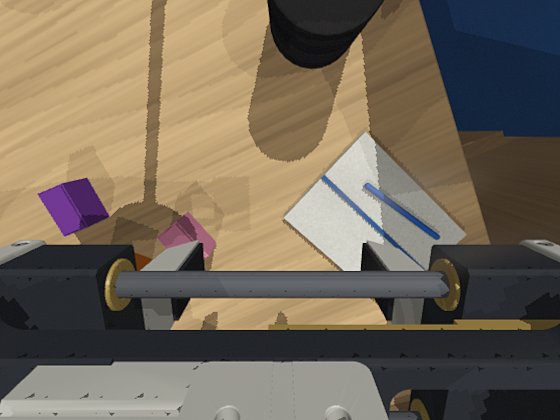

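Run:
```python
import cv2,numpy as np
t=cv2.imread('pics/top0.png');s=cv2.imread('pics/scene0.png')
a=cv2.resize(t[155:255,160:310],(780,520),interpolation=cv2.INTER_CUBIC)
cv2.imwrite('pics/ct.png',a)
a=cv2.resize(t[155:245,300:415],(766,600),interpolation=cv2.INTER_CUBIC)
cv2.imwrite('pics/cp.png',a)
a=cv2.resize(s[170:260,270:380],(733,600),interpolation=cv2.INTER_CUBIC)
cv2.imwrite('pics/cs.png',a)
a=cv2.resize(s[240:370,150:310],(738,600),interpolation=cv2.INTER_CUBIC)
cv2.imwrite('pics/csp.png',a)
```

```text
(no output)
```

View pics/ct.png

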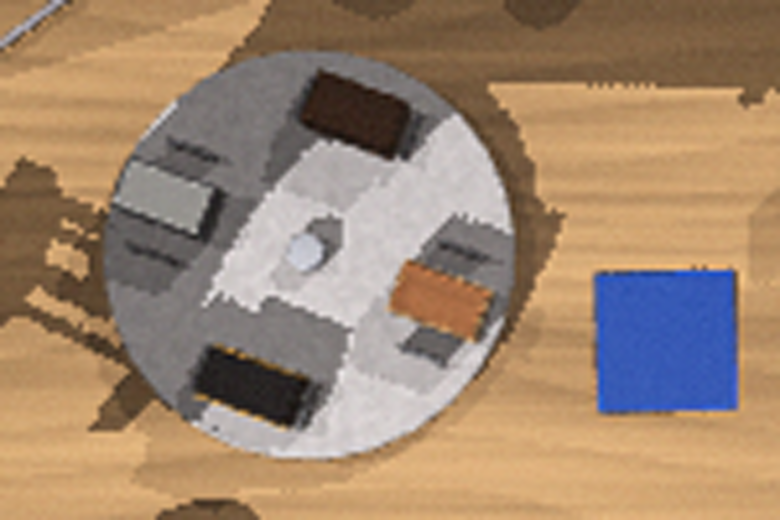

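View pics/cp.png

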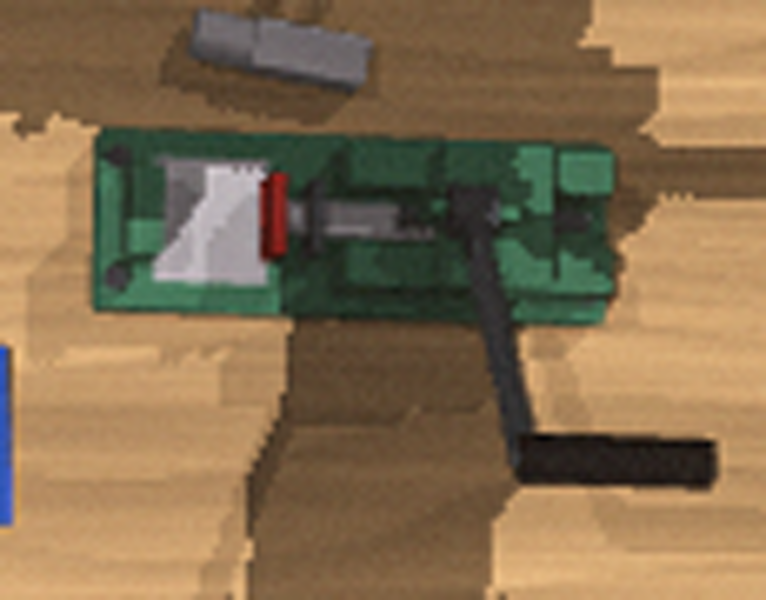

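View pics/cs.png

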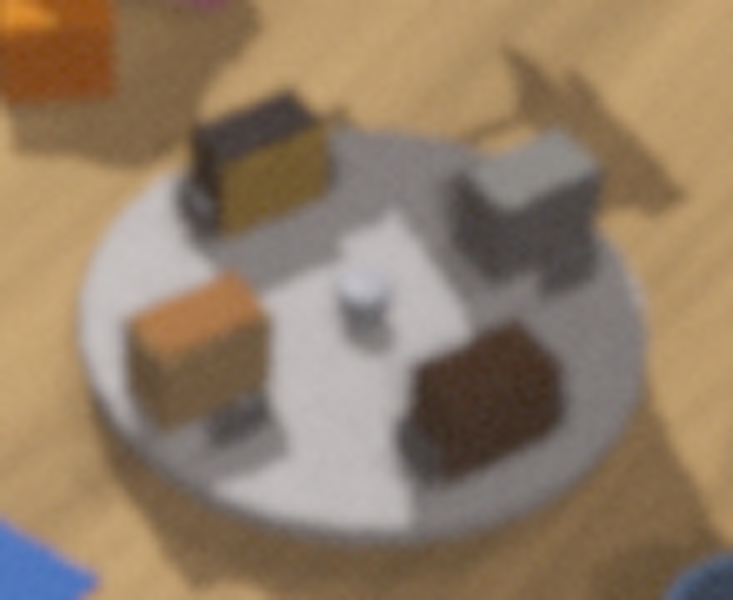

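View pics/csp.png

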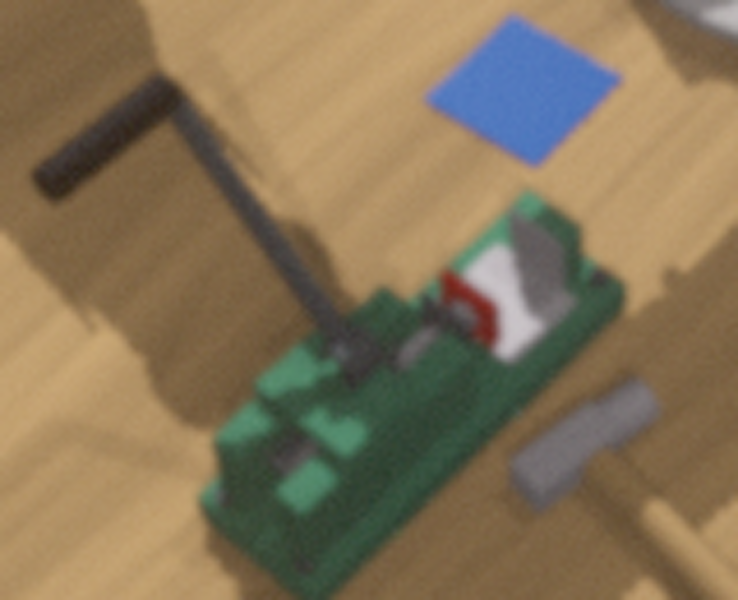

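Run:
```python
from h import *
im,K,T=load('top0')
hsv=cv2.cvtColor(im,cv2.COLOR_RGB2HSV)
def rect(mask,z,lab):
    cs,_=cv2.findContours(mask.astype(np.uint8),cv2.RETR_EXTERNAL,cv2.CHAIN_APPROX_NONE)
    c=max(cs,key=cv2.contourArea); pts=np.array([onz(K,T,*p[0],z)[:2] for p in c],np.float32)
    r=cv2.minAreaRect(pts); M=cv2.moments(mask.astype(np.uint8),True)
    cen=onz(K,T,M['m10']/M['m00'],M['m01']/M['m00'],z)
    print(lab,'area px',mask.sum(),'rect c',np.round(r[0],4),'size',np.round(r[1],4),'ang',round(r[2],2),'centroid',np.round(cen,4)); return r
def win(m,x0,y0,x1,y1):
    o=np.zeros_like(m);o[y0:y1,x0:x1]=m[y0:y1,x0:x1];return o
V=hsv[...,2].astype(int);H=hsv[...,0];S=hsv[...,1]
rect(win((H>105)&(H<125)&(S>150)&(V>80),265,195,310,245),.003,'mat')
rect(win((V<60),190,215,225,240),.079,'block')
g=win((H>60)&(H<90)&(S>80),305,165,405,215); 
cs,_=cv2.findContours(g.astype(np.uint8),cv2.RETR_EXTERNAL,cv2.CHAIN_APPROX_NONE); print([cv2.contourArea(c) for c in cs])
rect(g,.025,'press')
rect(win((V<70),374,218,412,230),.22,'grip')
rect(win(((H<8)|(H>172))&(S>150)&(V>60),335,175,350,200),.061,'pad')
# fence / disc
for lab,(u,v,z) in {'hub':(160+305/5.2,155+251/5.2,.05)}.items(): print(lab,onz(K,T,u,v,z))
# annotated mapping of block neighbourhood
b=im[218:240,195:225]
print(np.round(T,4).tolist())
```

```text
mat area px 694 rect c [0.4502 0.0297] size [0.0866 0.0834] ang 0.37 centroid [0.4497 0.0295 0.003 ]
block area px 191 rect c [0.4179 0.2846] size [0.0676 0.0287] ang 70.42 centroid [0.4177 0.2836 0.079 ]
[0.0, 0.0, 0.0, 0.0, 0.0, 0.0, 2.0, 0.0, 0.5, 0.0, 0.0, 0.0, 0.0, 22.0, 114.0, 0.0, 0.0, 1.0, 0.0, 153.5, 321.5]
press area px 843 rect c [ 0.5563 -0.1409] size [0.0863 0.1697] ang 0.43 centroid [ 0.559  -0.1871  0.025 ]
grip area px 234 rect c [ 0.4371 -0.2584] size [0.0259 0.0897] ang 0.38 centroid [ 0.4345 -0.2579  0.22  ]
pad area px 46 rect c [ 0.5558 -0.1385] size [0.0097 0.039 ] ang 89.86 centroid [ 0.5564 -0.1387  0.061 ]
hub [0.50092013 0.25445099 0.05      ]
[[0.0062, -0.998, 0.0623, 0.3933], [-0.9998, -0.0073, -0.0176, 0.0951], [0.0181, -0.0622, -0.9979, 1.5801], [0.0, 0.0, 0.0, 1.0]]
```

```bash
python3 -m crank '[[1,0.048,-0.086,0,-0.115],[1,0.048,-0.086,0,-0.115],[1,0.048,-0.086,0,-0.115],[1,0.048,-0.086,0,-0.115],[1,0.048,-0.086,0,-0.115],[1,0.048,-0.086,0,-0.115],[1,0.048,-0.086,0,-0.115],[1,0.0,0,0,-0.115]]' 20
python3 - <<'E'
from h import *
st(); snap('wrist','w1.png')
E
```

```text
clock: 0.82
position: [0.4003, 0.3187, 0.2441]
ee_rot: [2.036, 2.389, -0.002]
force: [0.6, -0.7, -0.5]
width: 0.999
{'clock': 0.8167, 'joints': [-1.0251, 0.2497, 0.3055, 1.8637, -0.0824, 1.0413, -0.5274], 'position': [0.4003, 0.3187, 0.2441], 'ee_rot': [2.0355, 2.3887, -0.0016], 'force': [0.6215, -0.6995, -0.5172], 'width': 0.9994}
```

View pics/w1.png

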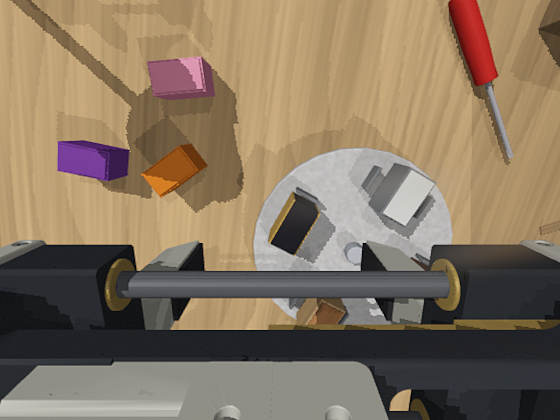

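Run:
```python
from h import *
im,K,T=load('w1')
st()
V=im.max(2).astype(int); m=np.zeros(V.shape,np.uint8); m[185:270,255:330]=(V<45)[185:270,255:330]
n,l,s,c=cv2.connectedComponentsWithStats(m); i=1+s[1:,4].argmax(); m=(l==i).astype(np.uint8); print(s[i],c[i])
cs,_=cv2.findContours(m,cv2.RETR_EXTERNAL,cv2.CHAIN_APPROX_NONE)
pts=np.array([onz(K,T,*p[0],.079)[:2] for p in max(cs,key=cv2.contourArea)],np.float32)
r=cv2.minAreaRect(pts);print(r, cv2.boxPoints(r), onz(K,T,*c[i],.079))
print('hub',onz(K,T,354,251,.05))
cv2.imwrite('pics/c1.png',cv2.resize(cv2.cvtColor(im[180:330,240:470],cv2.COLOR_RGB2BGR),None,fx=3.4,fy=3.4))
```

```text
{'clock': 0.8667, 'joints': [-1.0289, 0.2509, 0.3026, 1.8621, -0.0844, 1.0411, -0.54], 'position': [0.3984, 0.3224, 0.244], 'ee_rot': [2.0448, 2.3834, -0.0003], 'force': [0.6138, 0.7172, 0.292], 'width': 0.9981}
[271 217  43  37 814] [290.46068796 235.05528256]
((0.41631394624710083, 0.2837749123573303), (0.045120906084775925, 0.02908666804432869), 70.05891418457031) [[0.39494824 0.26752716]
 [0.42229098 0.25760704]
 [0.43767965 0.30002266]
 [0.4103369  0.30994278]] [0.41563623 0.28005766 0.079     ]
hub [0.49940634 0.26164086 0.05      ]
```

View pics/c1.png

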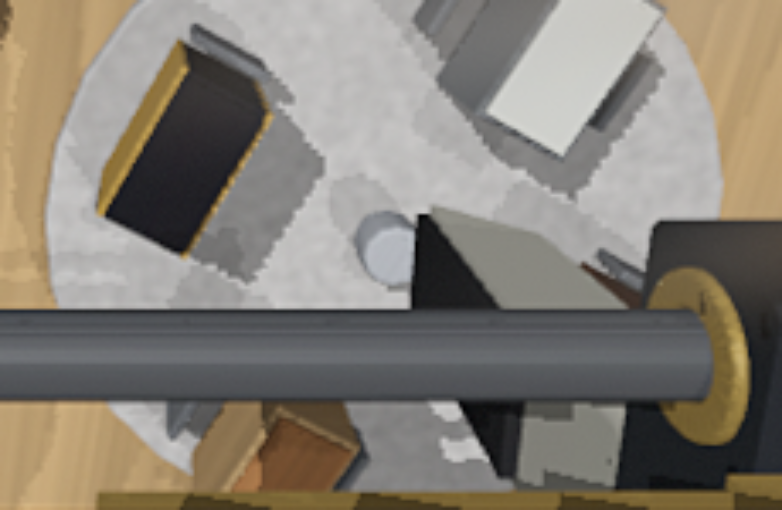

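```bash
python3 -m crank '[[1,0.002,-0.038,0,-0.083],[1,0.002,-0.038,0,-0.083],[1,0.002,-0.038,0,-0.083],[1,0.002,-0.038,0,-0.083],[1,0.002,-0.038,0,-0.083],[1,0.001,-0.038,0,-0.083],[1,0,0,0,0],[1,0,0,0,0]]'
python3 - <<'E'
from h import *
st(); im,c=snap('wrist','w2.png');st()
E
```

```text
clock: 1.53
position: [0.4001, 0.2359, 0.2438]
ee_rot: [-2.567, -1.81, -0.0]
force: [0.8, -0.6, -0.2]
width: 1.001
{'clock': 1.5333, 'joints': [-1.0066, 0.1694, 0.4192, 1.9731, -0.0812, 1.0149, -0.8925], 'position': [0.4001, 0.2359, 0.2438], 'ee_rot': [-2.5674, -1.8099, -0.0001], 'force': [0.7816, -0.6478, -0.2366], 'width': 1.0011}
{'clock': 1.5833, 'joints': [-1.007, 0.1699, 0.4183, 1.9725, -0.0814, 1.0148, -0.8924], 'position': [0.4001, 0.2367, 0.2438], 'ee_rot': [-2.5663, -1.8115, -0.0005], 'force': [0.1601, 0.1858, -0.1746], 'width': 0.9995}
```

View pics/w2.png

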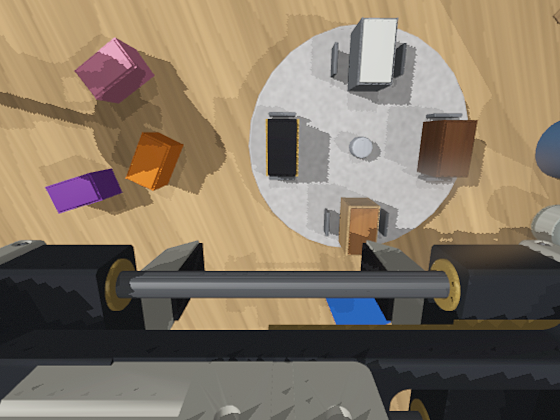

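Run:
```python
from h import *
im,K,T=load('w2')
V=im.max(2).astype(int); hsv=cv2.cvtColor(im,cv2.COLOR_RGB2HSV)
m=np.zeros(V.shape,np.uint8); m[115:180,262:305]=((V<60)|((hsv[...,1]>110)))[115:180,262:305]
n,l,s,c=cv2.connectedComponentsWithStats(m); i=1+s[1:,4].argmax(); m=(l==i).astype(np.uint8); print(s[i],c[i])
cs,_=cv2.findContours(m,cv2.RETR_EXTERNAL,cv2.CHAIN_APPROX_NONE)
pts=np.array([onz(K,T,*p[0],.079)[:2] for p in max(cs,key=cv2.contourArea)],np.float32)
r=cv2.minAreaRect(pts);print(r)
# hub
hp=onz(K,T,361,147.5,.05); print('hub',hp)
# disc ellipse points
w=((hsv[...,1]<40)&(V>130)).astype(np.uint8); w[240:]=0;w=cv2.morphologyEx(w,cv2.MORPH_CLOSE,np.ones((25,25)))
n,l,s,c=cv2.connectedComponentsWithStats(w); i=l[147,330]; cs,_=cv2.findContours((l==i).astype(np.uint8),cv2.RETR_EXTERNAL,cv2.CHAIN_APPROX_NONE)
P=np.array([onz(K,T,*p[0],.03)[:2] for p in cs[0] if p[0][1]<235]); 
c0=hp[:2]
for _ in range(20):
    rr=np.hypot(*(P-c0).T); P=P[abs(rr-.13)<.006] if _==3 else P
    A=np.c_[2*P,np.ones(len(P))]; x=np.linalg.lstsq(A,(P**2).sum(1),rcond=None)[0]; c0=x[:2]
print('disc',c0,np.sqrt(x[2]+c0@c0),len(P))
b=np.array(r[0])
for o in(hp[:2],c0): d=b-o; print(np.hypot(*d),np.degrees(np.arctan2(d[1],d[0])))
cv2.imwrite('pics/c2.png',cv2.resize(cv2.cvtColor(im[100:200,240:400],cv2.COLOR_RGB2BGR),None,fx=5,fy=5,interpolation=cv2.INTER_NEAREST))
```

```text
[ 266  119   33   58 1848] [281.65909091 147.06818182]
((0.4179985225200653, 0.28751516342163086), (0.05752833932638168, 0.0326198972761631), 69.58564758300781)
hub [0.50152443 0.25691119 0.05      ]
disc [0.50073664 0.26568555] 0.1286335744575353 198
0.08895605643276665 159.87711643565387
0.08556943372108812 165.21989930281583
```

View pics/c2.png

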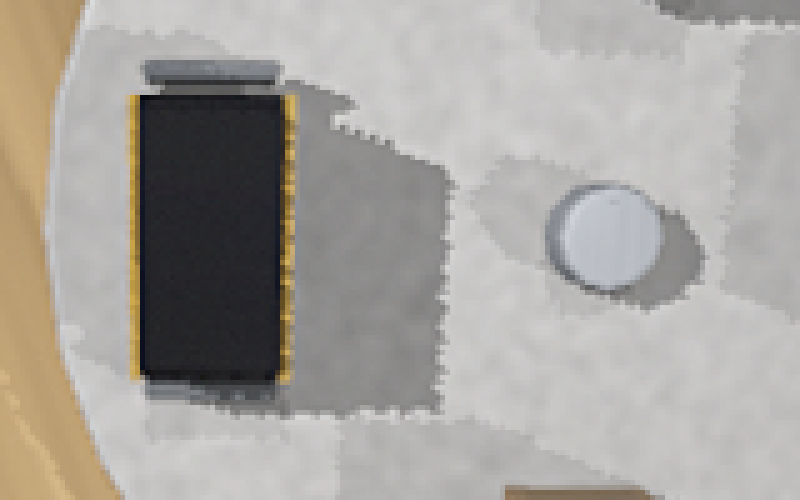

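```bash
python3 -m crank '[[1,0.015,0.042,0,-0.01],[1,0.015,0.042,0,0],[1,0.015,0.041,0,0],[1,0,0,-0.09,0],[1,0,0,-0.08,0],[1,0,0,-0.06,0],[1,0,0,0,0],[1,0,0,0,0]]' 25
python3 - <<'E'
from h import *
st(); im,c=snap('wrist','w3.png')
E
```

```text
clock: 2.25
position: [0.4177, 0.2862, 0.1511]
ee_rot: [2.577, 1.796, -0.004]
force: [0.2, -0.9, 1.4]
width: 1.0
{'clock': 2.25, 'joints': [-0.9961, 0.3591, 0.3756, 1.9935, -0.1764, 0.8226, -0.8749], 'position': [0.4177, 0.2862, 0.1511], 'ee_rot': [2.5772, 1.796, -0.0041], 'force': [0.2439, -0.9047, 1.4344], 'width': 1.0}
```

View pics/w3.png

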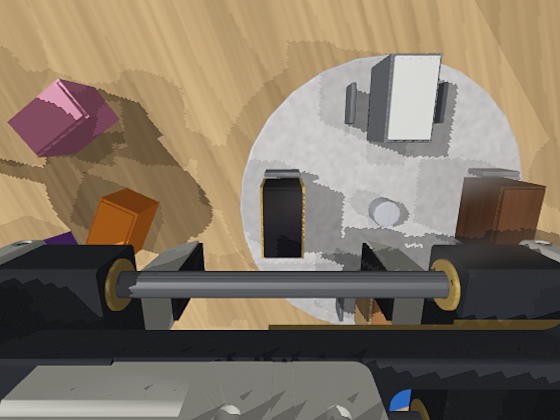

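```bash
python3 -m crank '[[1,0,0,-0.08,0],[1,0,0,-0.08,0],[1,0,0,-0.06,0],[1,0,0,-0.01,0],[1,0,0,0,0],[0.2,0,0,0,0],[0.2,0,0,0,0],[0.2,0,0,0,0]]' 25
python3 -m crank '[[0.2,0,0,0,0],[0.2,0,0,0,0],[0.2,0,0,0,0],[0.2,0,0,0,0],[0.2,0,0,0,0],[0.2,0,0,0,0],[0.2,0,0,0,0],[0.2,0,0,0,0]]' 25
```

```text
clock: 2.97
position: [0.4194, 0.2866, 0.0615]
ee_rot: [-2.579, -1.792, -0.005]
force: [0.0, 0.1, -0.4]
width: 0.831
clock: 3.63
position: [0.4182, 0.2857, 0.0597]
ee_rot: [-2.58, -1.792, 0.0]
force: [-0.4, 0.1, 1.2]
width: 0.37
```

```bash
python3 -m crank '[[0.2,0,0,0.03,0],[0.2,0,0,0.06,0],[0.2,0,0,0.08,0],[0.2,0,0,0.08,0],[0.2,0.0,0,0.05,0],[0.2,0,0,0,0],[0.2,0,0,0,0],[0.2,0,0,0,0]]' 25
python3 - <<'E'
from h import *
st(); im,c=snap('wrist','w4.png')
E
```

```text
clock: 4.3
position: [0.4177, 0.2853, 0.1788]
ee_rot: [2.58, 1.793, -0.002]
force: [-0.0, -0.4, -2.3]
width: 0.363
{'clock': 4.3, 'joints': [-1.0148, 0.3209, 0.3963, 1.9659, -0.1579, 0.8858, -0.8925], 'position': [0.4177, 0.2853, 0.1788], 'ee_rot': [2.5798, 1.7927, -0.0023], 'force': [-0.0408, -0.4046, -2.2798], 'width': 0.3631}
```

View pics/w4.png

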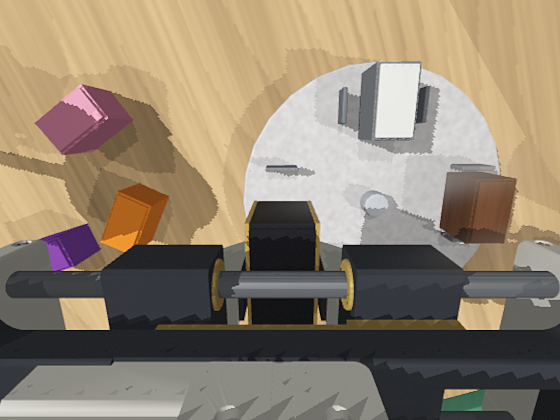

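```bash
python3 -m crank '[[0.2,0.01,-0.08,0,-0.116],[0.2,0.01,-0.08,0,-0.116],[0.2,0.01,-0.08,0,-0.116],[0.2,0.01,-0.08,0,-0.116],[0.2,0.01,-0.08,0,-0.116],[0.2,0.01,-0.08,0,-0.116],[0.2,0.01,-0.08,0,-0.116],[0.2,0.01,-0.0775,0,-0.116]]' 25
python3 -m crank '[[0.2,0,0,0,-0.116],[0.2,0,0,0,-0.116],[0.2,0,0,-0.05,0],[0.2,0,0,-0.05,0],[0.2,0,0,-0.02,0],[0.2,0,0,0,0],[0.2,0,0,0,0],[0.2,0,0,0,0]]' 25
python3 - <<'E'
from h import *
st(); im,c=snap('wrist','w5.png');im,c=snap('scene','s5.png');im,c=snap('top','t5.png');
E
```

```text
clock: 5.02
position: [0.4494, 0.0288, 0.1787]
ee_rot: [3.119, 0.37, -0.003]
force: [-0.1, -0.4, -2.3]
width: 0.371
clock: 5.68
position: [0.4507, 0.0305, 0.1321]
ee_rot: [3.141, -0.001, 0.0]
force: [0.9, 0.1, -0.9]
width: 0.368
{'clock': 5.6833, 'joints': [-0.7489, 0.3504, 0.7214, 2.157, -0.3401, 0.7459, -1.3756], 'position': [0.4507, 0.0305, 0.1321], 'ee_rot': [3.1413, -0.001, 0.0004], 'force': [0.886, 0.0821, -0.9143], 'width': 0.3677}
```

View pics/w5.png

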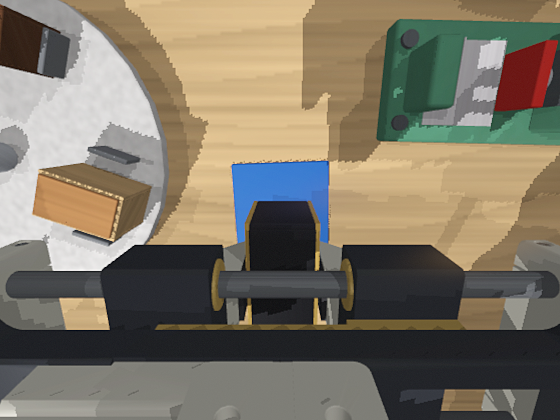

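View pics/s5.png

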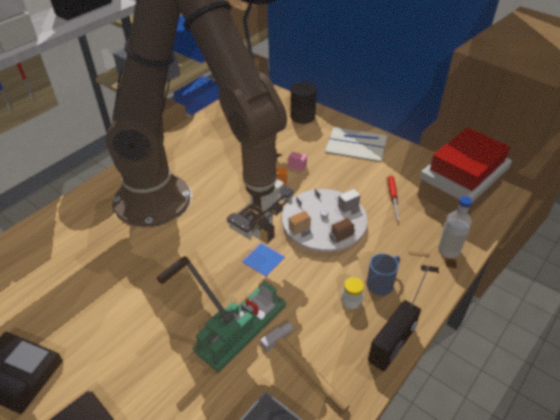

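Run:
```python
from h import *
im,K,T=load('w5')
print(onz(K,T,233,164,.003),onz(K,T,329,161,.003),onz(K,T,236,236,.003))
print('press base +y corners',onz(K,T,391,21,.025),onz(K,T,378,139,.025))
```

```text
[0.49297672 0.07513237 0.003     ] [ 0.49564642 -0.01318027  0.003     ] [0.42273014 0.07531095 0.003     ]
press base +y corners [ 0.60170274 -0.05197195  0.025     ] [ 0.5156631  -0.04952568  0.025     ]
```

```bash
python3 -m crank '[[0.2,0,0,-0.07,0],[0.2,0,0,-0.07,0],[0.2,0,0,-0.06,0],[0.2,0,0,-0.03,0],[0.2,0,0,-0.01,0],[0.2,0,0,-0.005,0],[0.2,0,0,-0.002,0],[0.2,0,0,0,0]]' 25
python3 - <<'E'
from h import *
st()
E
```

```text
clock: 6.5
position: [0.4511, 0.0308, 0.0337]
ee_rot: [-3.141, 0.001, -0.002]
force: [-0.5, -0.9, -1.6]
width: 0.369
{'clock': 6.5, 'joints': [-0.5882, 0.5245, 0.5391, 2.229, -0.5492, 0.5154, -1.1927], 'position': [0.4511, 0.0308, 0.0337], 'ee_rot': [-3.1412, 0.0006, -0.0024], 'force': [-0.5286, -0.861, -1.6331], 'width': 0.3691}
```

```bash
python3 -m crank '[[0.2,0,0,-0.002,0],[0.2,0,0,-0.001,0],[0.2,0,0,0,0],[0.2,0,0,0,0],[1,0,0,0,0],[1,0,0,0,0],[1,0,0,0,0],[1,0,0,0,0]]' 25
python3 -m crank '[[1,0,0,0,0],[1,0,0,0,0],[1,0,0,0,0],[1,0,0,0,0],[1,0,0,0.05,0],[1,0,0,0.08,0],[1,0,0,0.08,0],[1,0,0,0.08,0]]' 25
```

```text
clock: 7.17
position: [0.4505, 0.0307, 0.0319]
ee_rot: [-3.142, 0.0, -0.0]
force: [0.1, -0.2, -0.1]
width: 0.61
clock: 7.83
position: [0.4498, 0.0301, 0.1488]
ee_rot: [3.141, -0.002, -0.002]
force: [0.8, 1.2, -0.5]
width: 1.001
```

```bash
python3 -m crank '[[1,0,0,0.04,0.115],[1,0,0,0.04,0.115],[1,0,0,0.04,0.115],[1,0,-0.02,0.03,0.115],[1,0,-0.03,0,0.115],[1,0,-0.03,0,0.115],[1,0,-0.03,0,0.115],[1,0,-0.02,0,0.115]]' 25
python3 -m crank '[[1,0,0,0,0.115],[1,0,0,0,0.115],[1,0,0,0,0.115],[1,0,0,0,0.115],[1,0,0,0,0.115],[1,0,0,0,0.005],[1,0,0,0,0],[1,0,0,0,0]]' 25
python3 - <<'E'
from h import *
st(); im,c=snap('wrist','w6.png');im,c=snap('top','t6.png');
E
```

```text
clock: 8.5
position: [0.4502, -0.0225, 0.2079]
ee_rot: [2.781, 1.462, 0.0]
force: [0.5, 0.7, -1.2]
width: 0.998
clock: 9.17
position: [0.4503, -0.0214, 0.2077]
ee_rot: [-2.227, -2.216, 0.0]
force: [-0.0, -0.6, -0.7]
width: 1.001
{'clock': 9.1667, 'joints': [-0.5076, 0.1937, 0.5162, 2.0579, -0.1199, 0.9182, 0.0689], 'position': [0.4503, -0.0214, 0.2077], 'ee_rot': [-2.2266, -2.2162, 0.0], 'force': [-0.0211, -0.5626, -0.6536], 'width': 1.0006}
```

View pics/w6.png

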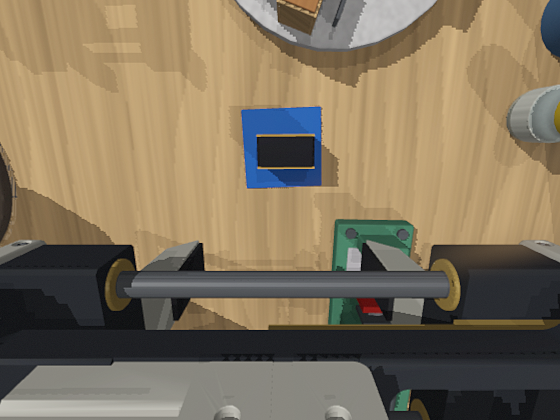

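View pics/t6.png

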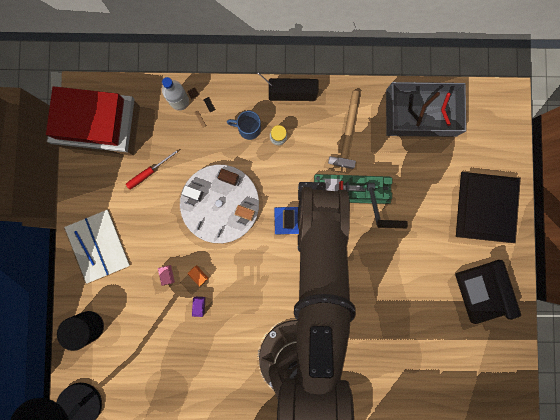

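Run:
```python
from h import *
im,K,T=load('w6')
V=im.max(2).astype(int); hsv=cv2.cvtColor(im,cv2.COLOR_RGB2HSV);H=hsv[...,0]
m=np.zeros(V.shape,np.uint8); m[125:180,248:318]=((V<55)|((H>10)&(H<35)))[125:180,248:318]
n,l,s,c=cv2.connectedComponentsWithStats(m); i=1+s[1:,4].argmax(); m=(l==i).astype(np.uint8); print(s[i],c[i])
cs,_=cv2.findContours(m,cv2.RETR_EXTERNAL,cv2.CHAIN_APPROX_NONE)
pts=np.array([onz(K,T,*p[0],.052)[:2] for p in max(cs,key=cv2.contourArea)],np.float32)
print(cv2.minAreaRect(pts))
cv2.imwrite('pics/c6.png',cv2.resize(cv2.cvtColor(im[100:260,230:430],cv2.COLOR_RGB2BGR),None,fx=3.7,fy=3.7,interpolation=cv2.INTER_NEAREST))
```

```text
[ 257  134   58   35 1974] [285.34802432 150.97416413]
((0.4537206292152405, 0.03055609203875065), (0.033335816115140915, 0.05743646249175072), 89.73789978027344)
```

View pics/c6.png

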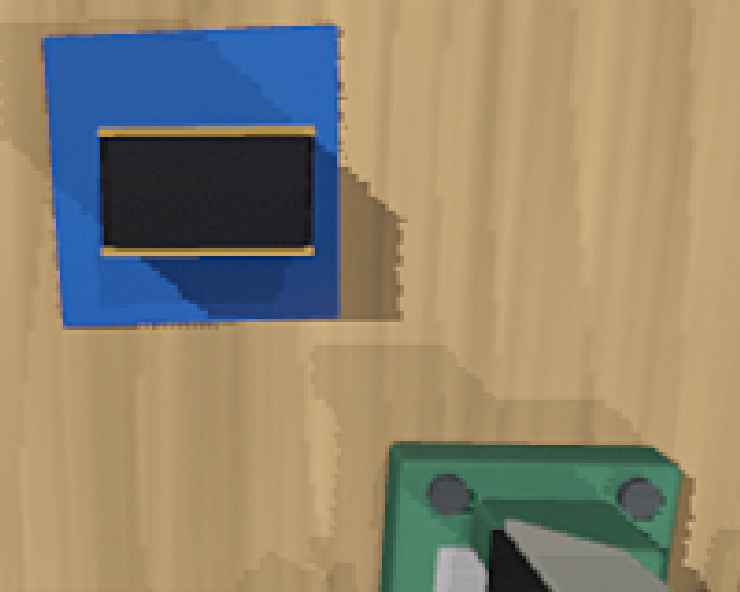

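```bash
python3 -m crank '[[1,0.003,0.043,0,0.004],[1,0.003,0.043,0,0],[1,0.0025,0.044,0,0],[1,0,0,-0.08,0],[1,0,0,-0.09,0],[1,0,0,-0.09,0],[1,0,0,-0.05,0],[1,0,0,0,0]]' 25
python3 -m crank '[[1,0,0,0,0],[1,0,0,0,0],[1,0,0,-0.05,0],[1,0,0,-0.05,0],[1,0,0,-0.024,0],[1,0,0,0,0],[1,0,0,0,0],[1,0,0,0,0]]' 25
python3 - <<'E'
from h import *
st(); im,c=snap('wrist','w7.png')
E
```

```text
clock: 9.93
position: [0.4512, 0.0303, 0.0804]
ee_rot: [-2.217, -2.222, 0.009]
force: [-1.4, -0.2, -0.4]
width: 0.998
clock: 10.6
position: [0.4546, 0.0307, 0.0353]
ee_rot: [2.217, 2.225, 0.002]
force: [0.3, -0.6, -0.3]
width: 0.998
{'clock': 10.6, 'joints': [-0.4426, 0.4918, 0.3399, 2.209, -0.3431, 0.4877, 0.1684], 'position': [0.4546, 0.0307, 0.0353], 'ee_rot': [2.217, 2.2247, 0.0023], 'force': [0.2511, -0.5924, -0.3441], 'width': 0.9981}
```

View pics/w7.png

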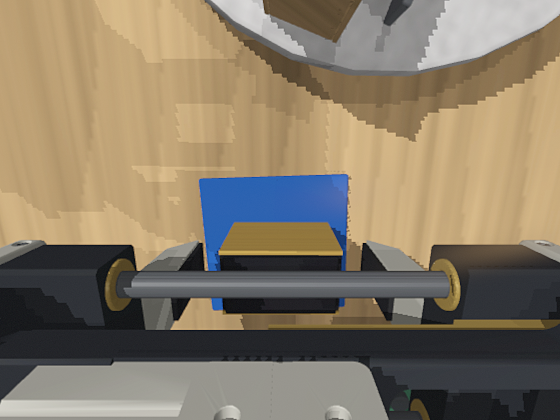

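Block lies centred between the open fingers (columns 220–345). Close on the black ends and lift.

```bash
python3 -m crank '[[0.4,0,0,0,0],[0.4,0,0,0,0],[0.4,0,0,0,0],[0.4,0,0,0,0],[0.4,0,0,0,0],[0.4,0,0,0,0],[0.4,0,0,0,0],[0.4,0,0,0,0]]' 25
python3 -m crank '[[0.4,0,0,0.04,0],[0.4,0,0,0.08,0],[0.4,0,0,0.09,0],[0.4,0,0,0.09,0],[0.4,0,0,0.09,0],[0.4,0,0,0.09,0],[0.4,0,0,0.09,0],[0.4,0,0,0.09,0]]' 25
python3 - <<'E'
from h import *
st()
E
```

```text
clock: 11.32
position: [0.4538, 0.0306, 0.0342]
ee_rot: [-2.217, -2.226, 0.0]
force: [-0.7, 0.0, 2.0]
width: 0.632
clock: 11.98
position: [0.453, 0.0303, 0.2998]
ee_rot: [-2.217, -2.225, 0.001]
force: [0.5, -0.9, -2.1]
width: 0.63
{'clock': 11.9833, 'joints': [-0.6557, 0.0927, 0.5226, 1.9121, -0.0506, 1.15, -0.1108], 'position': [0.453, 0.0303, 0.2998], 'ee_rot': [-2.2175, -2.2251, 0.0006], 'force': [0.5448, -0.8586, -2.0757], 'width': 0.6302}
```

```bash
python3 -m crank '[[0.4,0.037,-0.073,0,0],[0.4,0.037,-0.073,0,0],[0.4,0.037,-0.073,0,0],[0.4,0.037,-0.073,0,0],[0.4,0.037,-0.073,0,0],[0.4,0.037,-0.073,0,0],[0.4,0.036,-0.072,0,0],[0.4,0,0,0,0]]' 25
python3 -m crank '[[0.4,0,0,0,0],[0.4,0,0,0,0],[0.4,0,0,0,0],[0.4,0,0,0,0],[0.4,0,0,0,0],[0.4,0,0,0,0],[0.4,0,0,0,0],[0.4,0,0,0,0]]' 25
python3 - <<'E'
from h import *
st(); im,c=snap('wrist','w8.png')
cv2.imwrite('pics/c8.png',cv2.resize(cv2.cvtColor(im[60:260,200:400],cv2.COLOR_RGB2BGR),None,fx=3,fy=3,interpolation=cv2.INTER_NEAREST))
E
```

```text
clock: 12.65
position: [0.5575, -0.18, 0.2977]
ee_rot: [2.222, 2.216, -0.005]
force: [-1.4, -0.6, -1.4]
width: 0.629
clock: 13.32
position: [0.557, -0.173, 0.2983]
ee_rot: [2.217, 2.226, 0.0]
force: [-1.0, 0.9, -1.8]
width: 0.629
{'clock': 13.3167, 'joints': [-0.2534, 0.3599, 0.647, 1.6356, -0.2281, 1.2227, 0.4453], 'position': [0.557, -0.173, 0.2983], 'ee_rot': [2.2167, 2.2261, 0.0005], 'force': [-1.0256, 0.8803, -1.7772], 'width': 0.6294}
```

View pics/w8.png

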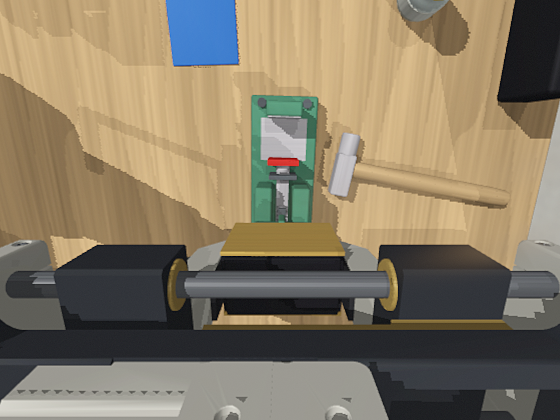

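View pics/c8.png

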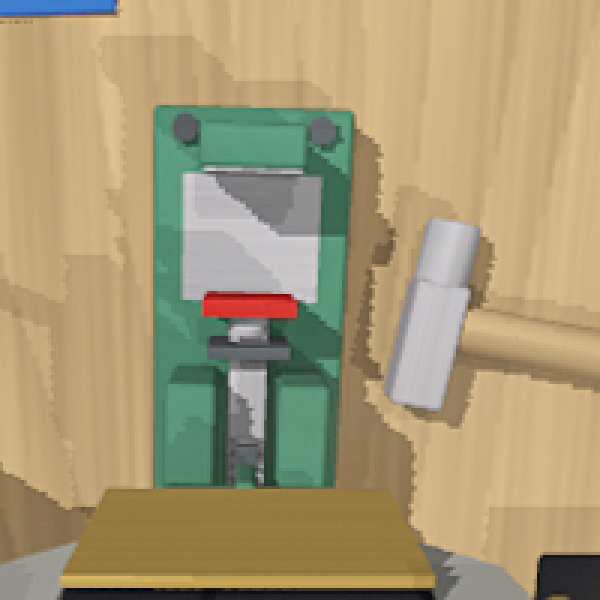

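Run:
```python
from h import *
im,K,T=load('w8')
def P(u,v,z,l): print(l,np.round(onz(K,T,200+u/3-.33,60+v/3-.33,z),4))
print(np.round(T[:3,3],4))
for a in [(155,107,.025,'baseTL'),(354,111,.025,'baseTR'),(153,487,.025,'L'),(337,487,.025,'R'),(252,168,.070,'fence top'),(252,175,.025,'fence foot'),(202,168,.07,'fenceTL'),(304,170,.07,'fenceTR'),(250,301,.068,'pad front top'),(250,294,.032,'pad front bot'),(204,301,.068,'padL'),(297,301,.068,'padR'),(183,300,.025,'bedBL'),(317,303,.025,'bedBR'),(183,175,.025,'bedTL'),(321,175,.025,'bedTR')]:P(*a)
for r in (70,85,100,110): print(im[int(60+ r/3),284] )
col=im[108:128,284]; print([ (108+i,c.tolist()) for i,c in enumerate(col)])
col=im[154:170,284]; print([ (154+i,c.tolist()) for i,c in enumerate(col)])
```

```text
[ 0.5561 -0.1029  0.4407]
baseTL [ 0.5153 -0.0555  0.025 ]
baseTR [ 0.6035 -0.0567  0.025 ]
L [ 0.5102 -0.2315  0.025 ]
R [ 0.6014 -0.2311  0.025 ]
fence top [ 0.5581 -0.0833  0.07  ]
fence foot [ 0.5584 -0.084   0.025 ]
fenceTL [ 0.538  -0.0834  0.07  ]
fenceTR [ 0.579 -0.084  0.07 ]
pad front top [ 0.5576 -0.1363  0.068 ]
pad front bot [ 0.5577 -0.1364  0.032 ]
padL [ 0.5383 -0.1364  0.068 ]
padR [ 0.5773 -0.1363  0.068 ]
bedBL [ 0.5264 -0.1399  0.025 ]
bedBR [ 0.5892 -0.141   0.025 ]
bedTL [ 0.5272 -0.0841  0.025 ]
bedTR [ 0.5896 -0.0838  0.025 ]
[214 185 137]
[197 167 123]
[200 170 124]
[ 64 137 111]
[(108, [92, 155, 125]), (109, [91, 154, 125]), (110, [91, 154, 124]), (111, [90, 153, 122]), (112, [90, 155, 124]), (113, [88, 151, 122]), (114, [76, 138, 108]), (115, [97, 130, 114]), (116, [150, 155, 154]), (117, [124, 119, 123]), (118, [101, 101, 102]), (119, [129, 128, 129]), (120, [128, 125, 129]), (121, [128, 125, 128]), (122, [125, 124, 126]), (123, [124, 123, 126]), (124, [128, 126, 128]), (125, [126, 124, 127]), (126, [124, 122, 125]), (127, [124, 123, 125])]
[(154, [184, 181, 183]), (155, [180, 180, 183]), (156, [176, 175, 179]), (157, [165, 138, 141]), (158, [134, 7, 3]), (159, [171, 35, 29]), (160, [229, 60, 55]), (161, [217, 58, 51]), (162, [215, 55, 49]), (163, [214, 53, 46]), (164, [218, 47, 40]), (165, [207, 66, 64]), (166, [100, 109, 113]), (167, [118, 122, 124]), (168, [151, 150, 152]), (169, [197, 194, 197])]
```

```bash
python3 -m crank '[[0.4,0.0025,0.04,0,-0.01],[0.4,0,0.06,0,0],[0.4,0,0.0575,0,0],[0.4,0,0,-0.08,0],[0.4,0,0,-0.09,0],[0.4,0,0,-0.09,0],[0.4,0,0,-0.09,0],[0.4,0,0,-0.05,0]]' 25
python3 -m crank '[[0.4,0,0,0,0],[0.4,0,0,0,0],[0.4,0,0,0,0],[0.4,0,0,0,0],[0.4,0,0,0,0],[0.4,0,0,0,0],[0.4,0,0,0,0],[0.4,0,0,0,0]]' 25
python3 - <<'E'
from h import *
im,K,T=load('w8'); print('held',onz(K,T,282,252,.3163))
st(); im,c=snap('wrist','w9.png');im,c=snap('scene','s9.png')
cv2.imwrite('pics/c9.png',cv2.resize(cv2.cvtColor(im[230:380,170:320],cv2.COLOR_RGB2BGR),None,fx=4,fy=4,interpolation=cv2.INTER_CUBIC))
E
```

```text
clock: 14.03
position: [0.5562, -0.1097, 0.1346]
ee_rot: [-2.226, -2.212, 0.004]
force: [-0.4, 0.7, -1.5]
width: 0.631
clock: 14.7
position: [0.5582, -0.1103, 0.1386]
ee_rot: [2.228, 2.214, 0.001]
force: [0.3, 0.6, -1.4]
width: 0.631
held [ 0.55637728 -0.15572811  0.3163    ]
{'clock': 14.7, 'joints': [-0.2944, 0.4942, 0.5589, 1.8694, -0.3353, 0.8713, 0.4228], 'position': [0.5582, -0.1103, 0.1386], 'ee_rot': [2.2285, 2.2137, 0.001], 'force': [0.268, 0.6046, -1.3988], 'width': 0.6308}
```

View pics/w9.png

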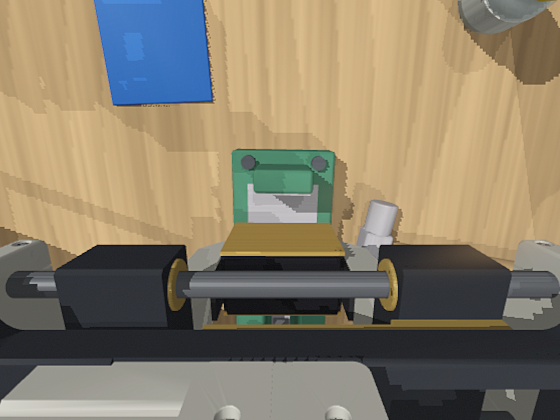

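View pics/c9.png

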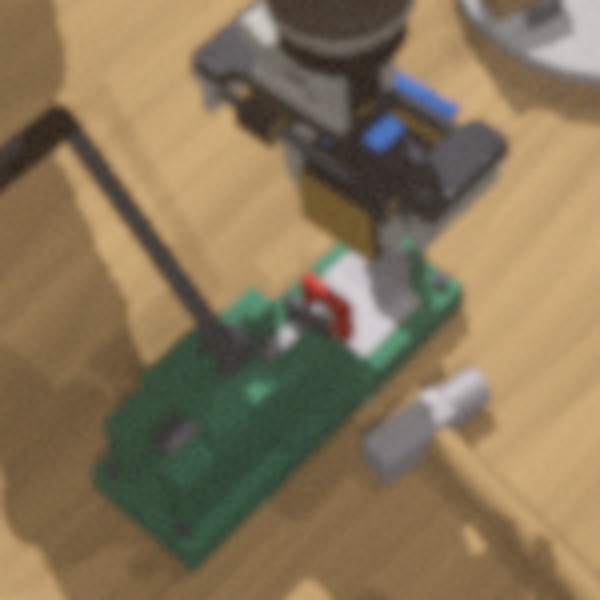

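Run:
```python
from h import *
im,K,T=load('w9')
cv2.imwrite('pics/c9w.png',cv2.resize(cv2.cvtColor(im[140:260,210:360],cv2.COLOR_RGB2BGR),None,fx=5,fy=5,interpolation=cv2.INTER_NEAREST))
for z,u,v in((.025,233,151),(.025,335,151),(.07,253,193),(.07,312,192),(.025,248,222),(.025,317,222)): print(np.round(onz(K,T,u,v,z),4))
```

```text
[ 0.5161 -0.0552  0.025 ]
[ 0.6036 -0.0558  0.025 ]
[ 0.5366 -0.0829  0.07  ]
[ 0.5799 -0.0825  0.07  ]
[ 0.5266 -0.1191  0.025 ]
[ 0.5898 -0.1195  0.025 ]
```

View pics/c9w.png

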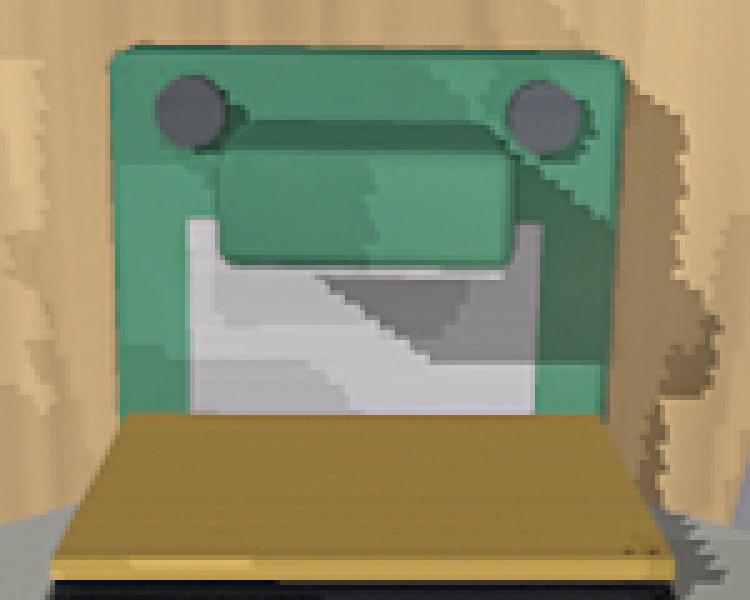

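```bash
python3 -m crank '[[0.4,0,0,-0.06,0],[0.4,0,0,-0.06,0],[0.4,0,0,-0.04,0],[0.4,0,0,-0.025,0],[0.4,0,0,-0.012,0],[0.4,0,0,-0.006,0],[0.4,0,0,0,0],[0.4,0,0,0,0]]' 25
python3 - <<'E'
from h import *
st()
im,c=snap('scene','s10.png')
cv2.imwrite('pics/c10.png',cv2.resize(cv2.cvtColor(im[230:380,170:320],cv2.COLOR_RGB2BGR),None,fx=4,fy=4,interpolation=cv2.INTER_CUBIC))
E
```

```text
clock: 15.47
position: [0.5586, -0.1106, 0.0577]
ee_rot: [2.228, 2.213, 0.001]
force: [-0.8, 0.3, -2.2]
width: 0.63
{'clock': 15.4667, 'joints': [-0.237, 0.6039, 0.486, 1.9284, -0.4198, 0.7087, 0.4927], 'position': [0.5586, -0.1106, 0.0577], 'ee_rot': [2.2282, 2.2132, 0.0012], 'force': [-0.7549, 0.2936, -2.1938], 'width': 0.6302}
```

View pics/c10.png

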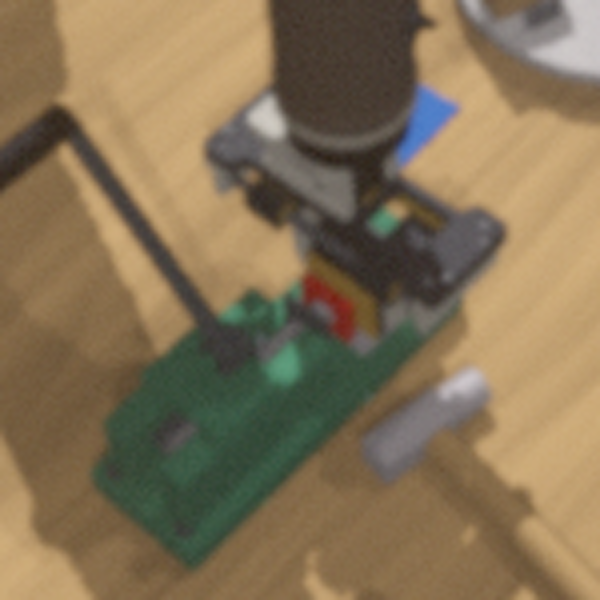

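```bash
python3 -m crank '[[0.4,0,0,-0.003,0],[0.4,0,0,-0.002,0],[0.4,0,0,0,0],[0.4,0,0,0,0],[0.4,0,0,0,0],[0.4,0,0,0,0],[0.4,0,0,0,0],[0.4,0,0,0,0]]' 25
python3 - <<'E'
from h import *
st()
E
```

```text
clock: 16.18
position: [0.5586, -0.1105, 0.0562]
ee_rot: [2.228, 2.213, 0.002]
force: [-2.1, 1.4, 9.0]
width: 0.625
{'clock': 16.1833, 'joints': [-0.2355, 0.6058, 0.484, 1.9294, -0.422, 0.7053, 0.4946], 'position': [0.5586, -0.1105, 0.0562], 'ee_rot': [2.2282, 2.2132, 0.0023], 'force': [-2.1039, 1.3816, 8.9857], 'width': 0.6251}
```

```bash
python3 -m crank '[[0.4,0,0,0.001,0],[1,0,0,0,0],[1,0,0,0,0],[1,0,0,0,0],[1,0,0,0,0],[1,0,0,0,0],[1,0,0,0,0],[1,0,0,0,0]]' 25
python3 -m crank '[[1,0,0,0.05,0],[1,0,0,0.08,0],[1,0,0,0.09,0],[1,0,0,0.09,0],[1,0,0,0.09,0],[1,0,0,0.09,0],[1,0,0,0.09,0],[1,0,-0.02,0.03,0]]' 25
python3 -m crank '[[1,0,-0.04,0,0],[1,0,-0.05,0,0],[1,0,-0.04,0,0],[1,0,0,0,0],[1,0,0,0,0],[1,0,0,0,0],[1,0,0,0,0],[1,0,0,0,0]]' 25
python3 - <<'E'
from h import *
st()
im,c=snap('wrist','w11.png')
cv2.imwrite('pics/c11.png',cv2.resize(cv2.cvtColor(im[60:260,200:400],cv2.COLOR_RGB2BGR),None,fx=3,fy=3,interpolation=cv2.INTER_NEAREST))
E
```

```text
clock: 16.85
position: [0.558, -0.1104, 0.0553]
ee_rot: [-2.229, -2.214, 0.0]
force: [-0.3, 0.3, 0.1]
width: 0.997
clock: 17.52
position: [0.5598, -0.1177, 0.3045]
ee_rot: [2.224, 2.213, 0.008]
force: [1.8, 0.1, -0.2]
width: 1.003
clock: 18.18
position: [0.5582, -0.1692, 0.2992]
ee_rot: [-2.227, -2.215, -0.0]
force: [0.1, 0.8, -0.1]
width: 1.005
{'clock': 18.1833, 'joints': [-0.2671, 0.3612, 0.6578, 1.6341, -0.232, 1.226, 0.4332], 'position': [0.5582, -0.1692, 0.2992], 'ee_rot': [-2.2269, -2.2153, -0.0003], 'force': [0.0903, 0.8017, -0.1025], 'width': 1.0052}
```

View pics/c11.png

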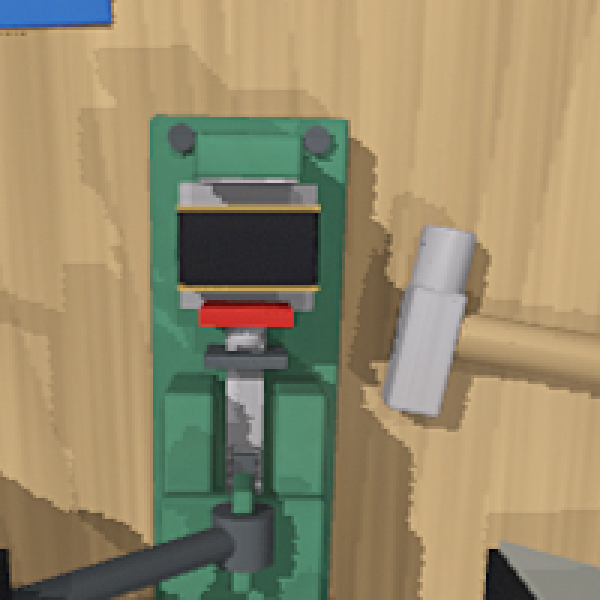

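```bash
python3 -m crank '[[1,-0.06,-0.05,0,0],[1,-0.06,-0.05,0,0],[1,-0.06,-0.05,0,0],[1,-0.06,-0.05,0,0],[1,-0.06,-0.05,0,0],[1,0,0,0,0],[1,0,0,0,0],[1,0,0,0,0]]' 20
python3 - <<'E'
from h import *
st()
im,c=snap('wrist','w12.png');snap('top','t12.png');snap('scene','s12.png')
E
```

```text
clock: 18.9
position: [0.4387, -0.2696, 0.2995]
ee_rot: [2.228, 2.215, 0.001]
force: [-0.5, 0.9, 0.4]
width: 0.999
{'clock': 18.9, 'joints': [-0.1264, 0.2304, 0.7161, 1.7955, -0.164, 1.1754, 0.6343], 'position': [0.4387, -0.2696, 0.2995], 'ee_rot': [2.2278, 2.2148, 0.0013], 'force': [-0.5313, 0.878, 0.3946], 'width': 0.9991}
```

View pics/w12.png

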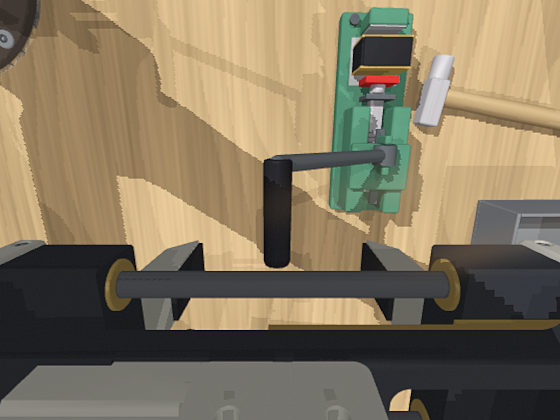

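View pics/s12.png

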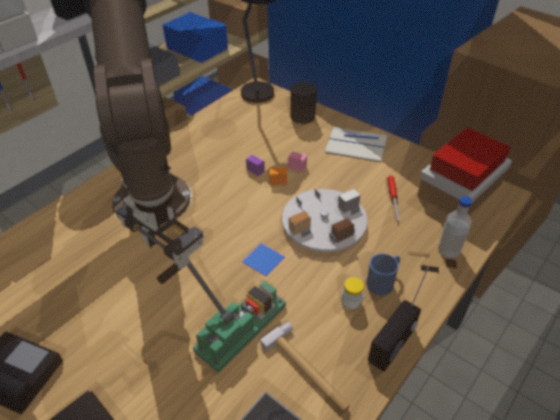

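Run:
```python
from h import *
im,K,T=load('w12')
for u,v in((277,159),(277,265),(264,200),(292,200),(264,250),(290,250)): print(u,v,np.round(onz(K,T,u,v,.22),4))
```

```text
277 159 [ 0.4348 -0.2186  0.22  ]
277 265 [ 0.4338 -0.3051  0.22  ]
264 200 [ 0.4243 -0.25    0.22  ]
292 200 [ 0.4461 -0.2501  0.22  ]
264 250 [ 0.4234 -0.2918  0.22  ]
290 250 [ 0.4446 -0.2919  0.22  ]
```

```bash
python3 -m crank '[[1,-0.010,0,-0.07,-0.01],[1,0,0,-0.07,0],[1,0,0,-0.05,0],[1,0,0,-0.014,0],[1,0,0,0,0],[0.1,0,0,0,0],[0.1,0,0,0,0],[0.1,0,0,0,0]]' 30
python3 -m crank '[[0.1,0,0,0,0],[0.1,0,0,0,0],[0.1,0,0,0,0],[0.1,0,0,0,0],[0.1,0,0,0,0],[0.1,0,0,0,0],[0.1,0,0,0,0],[0.1,0,0,0,0]]' 30
python3 - <<'E'
from h import *
st()
th=np.linspace(0,.75,9); a=np.pi/4-th
print(np.round(np.c_[th,.17*np.cos(a),.1+.17*np.sin(a)],4))
p=np.c_[-.17*np.cos(a),.17*np.sin(a)]; print('steps units',np.round(np.diff(p,axis=0)/.4,4).tolist())
E
```

```text
clock: 19.72
position: [0.4348, -0.2707, 0.219]
ee_rot: [2.239, 2.201, 0.001]
force: [0.0, -0.1, 1.3]
width: 0.829
clock: 20.38
position: [0.434, -0.2704, 0.2177]
ee_rot: [-2.24, -2.202, 0.0]
force: [0.9, 1.0, -0.3]
width: 0.25
{'clock': 20.3833, 'joints': [-0.0829, 0.3117, 0.6911, 1.922, -0.2361, 0.9893, 0.6982], 'position': [0.434, -0.2704, 0.2177], 'ee_rot': [-2.2405, -2.2022, 0.0001], 'force': [0.8718, 1.0375, -0.2578], 'width': 0.2504}
[[0.     0.1202 0.2202]
 [0.0938 0.1309 0.2084]
 [0.1875 0.1405 0.1957]
 [0.2812 0.1488 0.1821]
 [0.375  0.1559 0.1678]
 [0.4688 0.1615 0.1529]
 [0.5625 0.1658 0.1376]
 [0.6562 0.1686 0.1219]
 [0.75   0.1699 0.106 ]]
steps units [[-0.0268, -0.0295], [-0.0239, -0.0318], [-0.0209, -0.0339], [-0.0176, -0.0357], [-0.0142, -0.0372], [-0.0106, -0.0384], [-0.007, -0.0392], [-0.0033, -0.0397]]
```

```bash
python3 -m crank '[[0.1,-0.027,0,-0.0295,0],[0.1,-0.024,0,-0.032,0],[0.1,-0.021,0,-0.034,0],[0.1,-0.0175,0,-0.0355,0],[0.1,-0.014,0,-0.037,0],[0.1,-0.0105,0,-0.0385,0],[0.1,-0.007,0,-0.039,0],[0.1,-0.003,0,-0.036,0]]' 30
python3 - <<'E'
from h import *
st()
E
```

```text
clock: 21.05
position: [0.3852, -0.2696, 0.105]
ee_rot: [2.239, 2.202, 0.003]
force: [1.5, 5.9, 7.1]
width: 0.226
{'clock': 21.05, 'joints': [0.0352, 0.4108, 0.6073, 2.137, -0.3675, 0.6938, 0.8734], 'position': [0.3852, -0.2696, 0.105], 'ee_rot': [2.2394, 2.2025, 0.0032], 'force': [1.5035, 5.9204, 7.106], 'width': 0.2262}
```

```bash
python3 -m crank '[[0.1,0,0,-0.002,0],[0.1,0,0,0,0],[0.1,0,0,0,0],[0.1,0.003,0,0.038,0],[0.1,0.007,0,0.039,0],[0.1,0.0105,0,0.0385,0],[0.1,0.014,0,0.037,0],[0.1,0.0175,0,0.0355,0]]' 30
python3 -m crank '[[0.1,0.021,0,0.034,0],[0.1,0.024,0,0.032,0],[0.1,0.027,0,0.0295,0],[0.1,0,0,0,0],[0.1,0,0,0,0],[0.1,0,0,0,0],[0.1,0,0,0,0],[0.1,0,0,0,0]]' 30
python3 - <<'E'
from h import *
st();snap('top','t13.png');im,c=snap('scene','s13.png')
cv2.imwrite('pics/c13.png',cv2.resize(cv2.cvtColor(im[230:380,150:310],cv2.COLOR_RGB2BGR),None,fx=4,fy=4,interpolation=cv2.INTER_CUBIC))
im,c=snap('wrist','w13.png')
E
```

```text
clock: 21.72
position: [0.4143, -0.2703, 0.1823]
ee_rot: [2.226, 2.198, 0.011]
force: [48.8, -2.6, -33.0]
width: 0.235
clock: 22.38
position: [0.4346, -0.2684, 0.2164]
ee_rot: [-2.237, -2.203, -0.001]
force: [9.2, 1.2, -18.5]
width: 0.228
{'clock': 22.3833, 'joints': [-0.0873, 0.314, 0.6932, 1.9236, -0.2395, 0.9884, 0.6997], 'position': [0.4346, -0.2684, 0.2164], 'ee_rot': [-2.2373, -2.2027, -0.0006], 'force': [9.2347, 1.1868, -18.4547], 'width': 0.228}
```

View pics/c13.png

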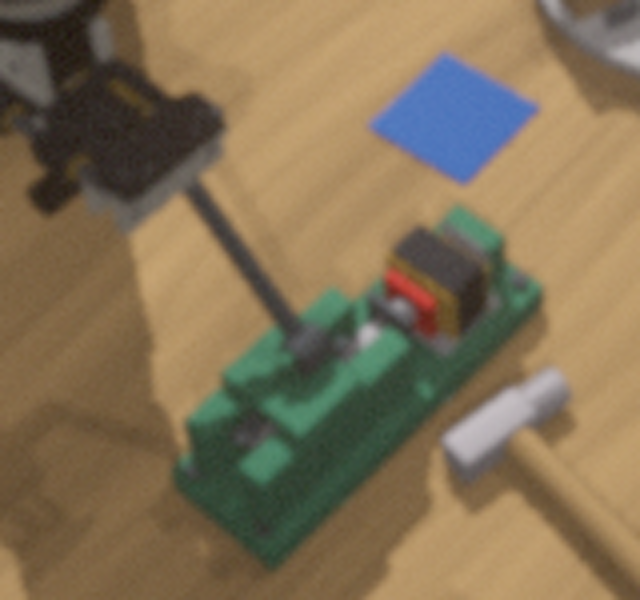

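View pics/w13.png

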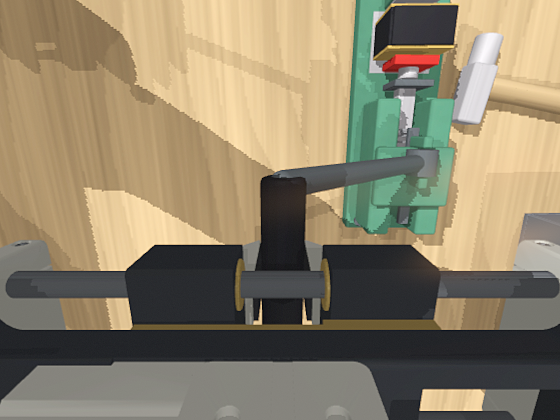

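```bash
python3 -m crank '[[0.5,0,0,0,0],[0.5,0,0,0,0],[0.5,0,0,0,0],[0.5,0,0,0,0],[0.1,0,0,0,0],[0.1,0,0,0,0],[0.1,0,0,0,0],[0.1,0,0,0,0]]' 20
python3 - <<'E'
from h import *
st();im,K,T=load('w13')
cv2.imwrite('pics/c13w.png',cv2.resize(cv2.cvtColor(im[0:130,340:490],cv2.COLOR_RGB2BGR),None,fx=4,fy=4,interpolation=cv2.INTER_NEAREST))
E
```

```text
clock: 23.2
position: [0.434, -0.2704, 0.2178]
ee_rot: [2.24, 2.202, 0.0]
force: [0.1, -0.8, -0.1]
width: 0.259
{'clock': 23.2, 'joints': [-0.0861, 0.3123, 0.6956, 1.9221, -0.2379, 0.9896, 0.7003], 'position': [0.434, -0.2704, 0.2178], 'ee_rot': [2.2405, 2.202, 0.0001], 'force': [0.1391, -0.8122, -0.0691], 'width': 0.2587}
```

View pics/c13w.png

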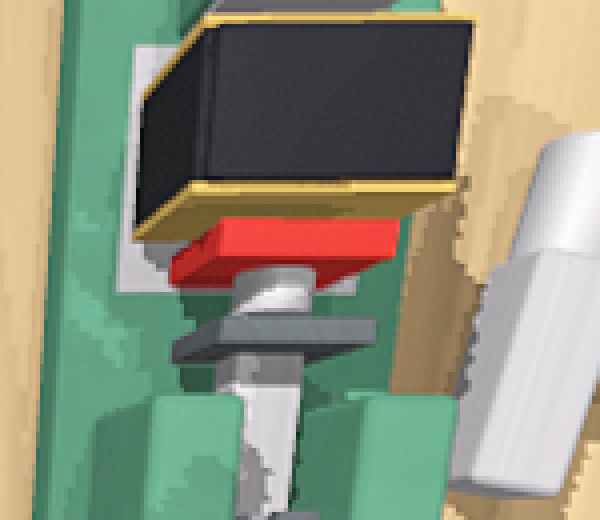

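```bash
python3 - <<'E'
from h import *
im,K,T=load('w13')
for u,v,z in((340+400/4,220/4,.068),(340+225/4,218/4,.068),(340+300/4,184/4,.074),(340+460/4,183/4,.074),(340+475/4,20/4,.074)): print(np.round(onz(K,T,u,v,z),4))
E
python3 -m crank '[[0.1,-0.027,0,-0.0295,0],[0.1,-0.024,0,-0.032,0],[0.1,-0.021,0,-0.034,0],[0.1,-0.0175,0,-0.0355,0],[0.1,-0.014,0,-0.037,0],[0.1,-0.0105,0,-0.0385,0],[0.1,-0.007,0,-0.039,0],[0.1,-0.003,0,-0.036,0]]' 30
python3 -m crank '[[0.1,0,0,-0.002,0],[0.1,0,0,0,0],[0.1,0,0,0,0],[0.1,0,0,0,0],[0.1,0.003,0,0.038,0],[0.1,0.007,0,0.039,0],[0.1,0.0105,0,0.0385,0],[0.1,0.014,0,0.037,0]]' 5
python3 -m crank '[[0.1,0.0175,0,0.0355,0],[0.1,0.021,0,0.034,0],[0.1,0.024,0,0.032,0],[0.1,0.027,0,0.0295,0],[0.1,0,0,0,0],[0.1,0,0,0,0],[0.5,0,0,0,0],[0.5,0,0,0,0]]' 5
python3 - <<'E'
from h import *
st();im,c=snap('wrist','w14.png')
cv2.imwrite('pics/c14w.png',cv2.resize(cv2.cvtColor(im[0:200,250:490],cv2.COLOR_RGB2BGR),None,fx=3,fy=3,interpolation=cv2.INTER_NEAREST))
E
```

```text
[ 0.5781 -0.133   0.068 ]
[ 0.5388 -0.132   0.068 ]
[ 0.5524 -0.1269  0.074 ]
[ 0.5874 -0.1272  0.074 ]
[ 0.5862 -0.0962  0.074 ]
clock: 23.87
position: [0.3852, -0.2697, 0.105]
ee_rot: [2.239, 2.202, 0.003]
force: [1.6, 5.7, 8.6]
width: 0.233
clock: 24.53
position: [0.4009, -0.2703, 0.1671]
ee_rot: [2.236, 2.201, 0.004]
force: [9.9, 2.1, -2.9]
width: 0.33
clock: 25.2
position: [0.4327, -0.2703, 0.217]
ee_rot: [-2.24, -2.2, 0.001]
force: [-0.9, 0.5, 0.1]
width: 0.338
{'clock': 25.2, 'joints': [-0.0889, 0.3133, 0.7004, 1.9246, -0.2396, 0.9892, 0.7027], 'position': [0.4327, -0.2703, 0.217], 'ee_rot': [-2.2403, -2.2002, 0.001], 'force': [-0.8862, 0.5381, 0.1154], 'width': 0.3378}
```

View pics/c14w.png

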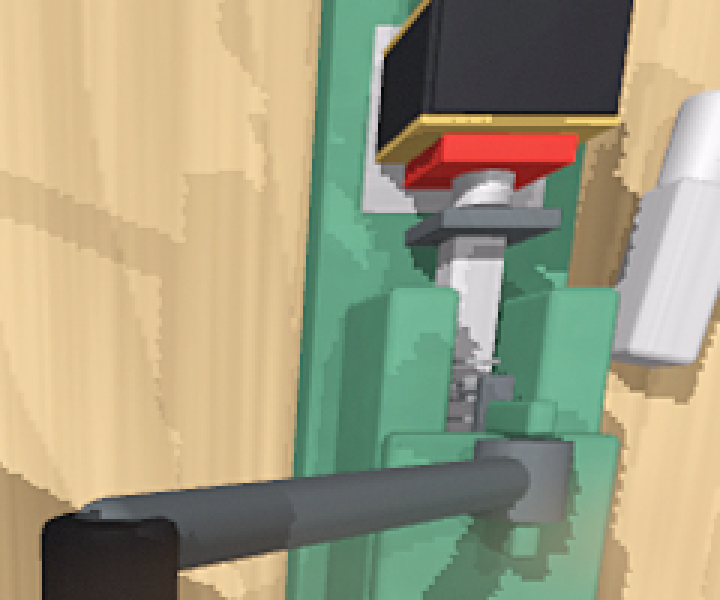

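```bash
python3 -m crank '[[0.5,0,0,0,0],[0.5,0,0,0,0],[0.1,0,0,0,0],[0.1,0,0,0,0],[0.1,0,0,0,0],[0.1,0,0,0,0],[0.1,0,0,0,0],[0.1,0,0,0,0]]' 25
python3 -m crank '[[0.1,-0.027,0,-0.0295,0],[0.1,-0.024,0,-0.032,0],[0.1,-0.021,0,-0.034,0],[0.1,-0.0175,0,-0.0355,0],[0.1,-0.014,0,-0.037,0],[0.1,-0.0105,0,-0.0385,0],[0.1,-0.007,0,-0.039,0],[0.1,-0.003,0,-0.036,0]]' 30
python3 -m crank '[[0.1,0,0,-0.002,0],[0.1,0,0,0,0],[0.1,0,0,0,0],[0.1,0,0,0,0],[0.1,0.003,0,0.038,0],[0.1,0.007,0,0.039,0],[0.1,0.0105,0,0.0385,0],[0.1,0.014,0,0.037,0]]' 5
python3 -m crank '[[0.1,0.0175,0,0.0355,0],[0.1,0.021,0,0.034,0],[0.1,0.024,0,0.032,0],[0.1,0.027,0,0.0295,0],[0.1,0,0,0,0],[0.1,0,0,0,0],[0.5,0,0,0,0],[0.5,0,0,0,0]]' 5
python3 - <<'E'
from h import *
st();im,c=snap('wrist','w15.png')
cv2.imwrite('pics/c15w.png',cv2.resize(cv2.cvtColor(im[0:200,250:490],cv2.COLOR_RGB2BGR),None,fx=3,fy=3,interpolation=cv2.INTER_NEAREST))
E
```

```text
clock: 25.92
position: [0.4344, -0.2704, 0.2178]
ee_rot: [2.24, 2.202, 0.0]
force: [2.5, -0.9, -2.5]
width: 0.23
clock: 26.58
position: [0.3852, -0.2695, 0.105]
ee_rot: [2.239, 2.203, 0.003]
force: [2.1, 6.6, 8.4]
width: 0.229
clock: 27.25
position: [0.4009, -0.27, 0.167]
ee_rot: [2.236, 2.201, 0.004]
force: [11.0, 1.9, -1.7]
width: 0.322
clock: 27.92
position: [0.4328, -0.2702, 0.2169]
ee_rot: [-2.24, -2.2, 0.001]
force: [0.2, 0.5, -1.0]
width: 0.336
{'clock': 27.9167, 'joints': [-0.0922, 0.3141, 0.7048, 1.9248, -0.2415, 0.9895, 0.7048], 'position': [0.4328, -0.2702, 0.2169], 'ee_rot': [-2.2402, -2.2003, 0.001], 'force': [0.2261, 0.4953, -0.9591], 'width': 0.3364}
```

View pics/c15w.png

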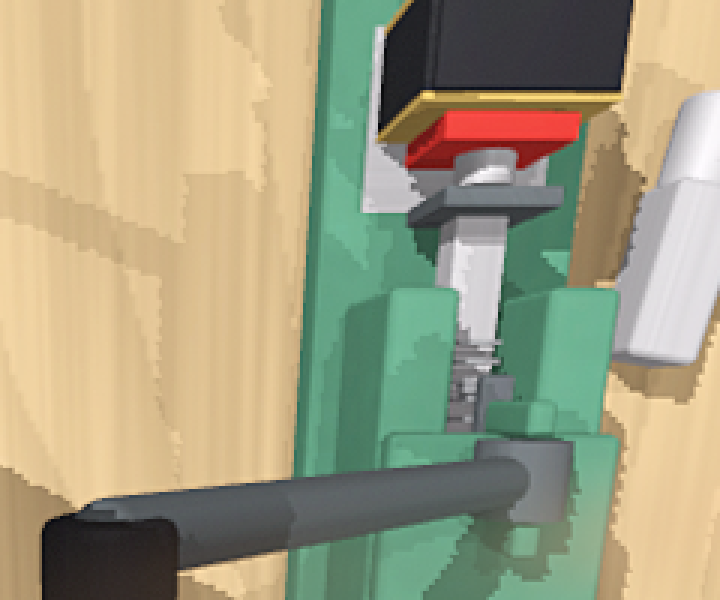

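```bash
python3 -m crank '[[0.5,0,0,0,0],[0.5,0,0,0,0],[0.1,0,0,0,0],[0.1,0,0,0,0],[0.1,0,0,0,0],[0.1,0,0,0,0],[0.1,0,0,0,0],[0.1,0,0,0,0]]' 25
python3 -m crank '[[0.1,-0.027,0,-0.0295,0],[0.1,-0.024,0,-0.032,0],[0.1,-0.021,0,-0.034,0],[0.1,-0.0175,0,-0.0355,0],[0.1,-0.014,0,-0.037,0],[0.1,-0.0105,0,-0.0385,0],[0.1,-0.007,0,-0.039,0],[0.1,-0.003,0,-0.036,0]]' 30
python3 -m crank '[[0.1,0,0,-0.002,0],[0.1,0,0,0,0],[0.1,0,0,0,0],[0.1,0,0,0,0],[0.1,0.003,0,0.038,0],[0.1,0.007,0,0.039,0],[0.1,0.0105,0,0.0385,0],[0.1,0.014,0,0.037,0]]' 5
python3 -m crank '[[0.1,0.0175,0,0.0355,0],[0.1,0.021,0,0.034,0],[0.1,0.024,0,0.032,0],[0.1,0.027,0,0.0295,0],[0.1,0,0,0,0],[0.1,0,0,0,0],[0.5,0,0,0,0],[0.5,0,0,0,0]]' 5
python3 - <<'E'
from h import *
st();im,c=snap('wrist','w16.png')
cv2.imwrite('pics/c16w.png',cv2.resize(cv2.cvtColor(im[0:200,250:490],cv2.COLOR_RGB2BGR),None,fx=3,fy=3,interpolation=cv2.INTER_NEAREST))
E
```

```text
clock: 28.63
position: [0.4344, -0.2704, 0.2178]
ee_rot: [2.24, 2.202, 0.0]
force: [2.7, -0.3, -2.9]
width: 0.233
clock: 29.3
position: [0.3852, -0.2695, 0.105]
ee_rot: [2.239, 2.203, 0.003]
force: [2.7, 5.8, 7.8]
width: 0.231
clock: 29.97
position: [0.4011, -0.2701, 0.1671]
ee_rot: [2.236, 2.201, 0.004]
force: [9.9, 0.9, -0.9]
width: 0.317
clock: 30.63
position: [0.4329, -0.2702, 0.2169]
ee_rot: [-2.24, -2.2, 0.001]
force: [0.0, -0.3, 0.3]
width: 0.34
{'clock': 30.6333, 'joints': [-0.0954, 0.3148, 0.7093, 1.925, -0.2435, 0.9897, 0.707], 'position': [0.4329, -0.2702, 0.2169], 'ee_rot': [-2.2403, -2.2005, 0.0007], 'force': [0.007, -0.3299, 0.3316], 'width': 0.3402}
```

View pics/c16w.png

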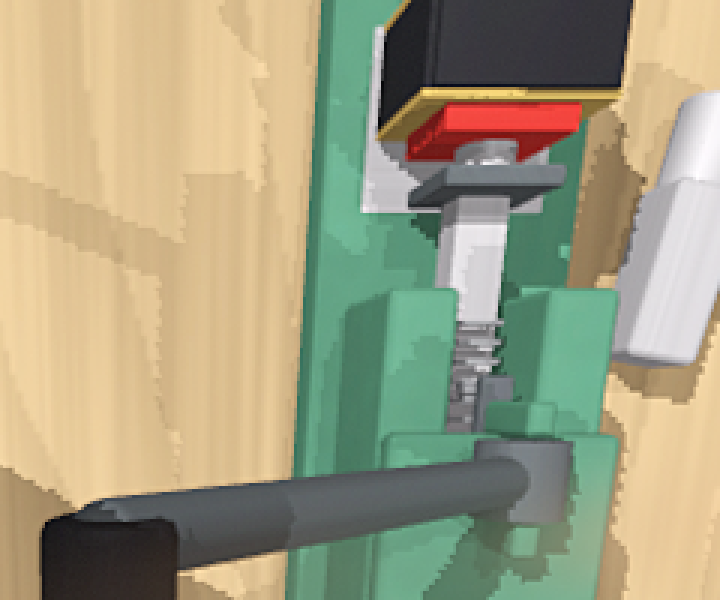

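```bash
python3 -m crank '[[1,0,0,0,0],[1,0,0,0,0],[1,0,0,0,0],[1,0,0,0,0],[1,0,0,0,0],[1,0,0,0,0],[1,0,0,0.04,0],[1,0,0,0.06,0]]' 25
python3 -m crank '[[1,0,0,0.08,0],[1,0,0,0.04,0],[1,0.06,0.05,0,0],[1,0.06,0.05,0,0],[1,0.06,0.05,0,0],[1,0.06,0.05,0,0],[1,0.06,0.05,0,0],[1,0,0,0,0]]' 25
python3 -m crank '[[1,0,0,0,0],[1,0,0,0,0],[1,0,0,0,0],[1,0,0,0,0],[1,0,0,0,0],[1,0,0,0,0],[1,0,0,0,0],[1,0,0,0,0]]' 25
python3 - <<'E'
from h import *
st();im,c=snap('wrist','w17.png')
cv2.imwrite('pics/c17.png',cv2.resize(cv2.cvtColor(im[60:260,200:400],cv2.COLOR_RGB2BGR),None,fx=3,fy=3,interpolation=cv2.INTER_NEAREST))
E
```

```text
clock: 31.35
position: [0.4328, -0.2696, 0.2565]
ee_rot: [-2.238, -2.2, 0.003]
force: [-0.2, -0.2, -0.0]
width: 0.955
clock: 32.02
position: [0.5586, -0.164, 0.3047]
ee_rot: [-2.23, -2.211, -0.003]
force: [-0.4, 0.9, -0.9]
width: 1.0
clock: 32.68
position: [0.5539, -0.1705, 0.3058]
ee_rot: [2.241, 2.202, 0.0]
force: [0.6, 0.3, -0.1]
width: 0.999
{'clock': 32.6833, 'joints': [-0.2841, 0.3526, 0.6831, 1.6342, -0.2329, 1.2377, 0.428], 'position': [0.5539, -0.1705, 0.3058], 'ee_rot': [2.2407, 2.2019, 0.0003], 'force': [0.5694, 0.3439, -0.132], 'width': 0.9985}
```

View pics/c17.png

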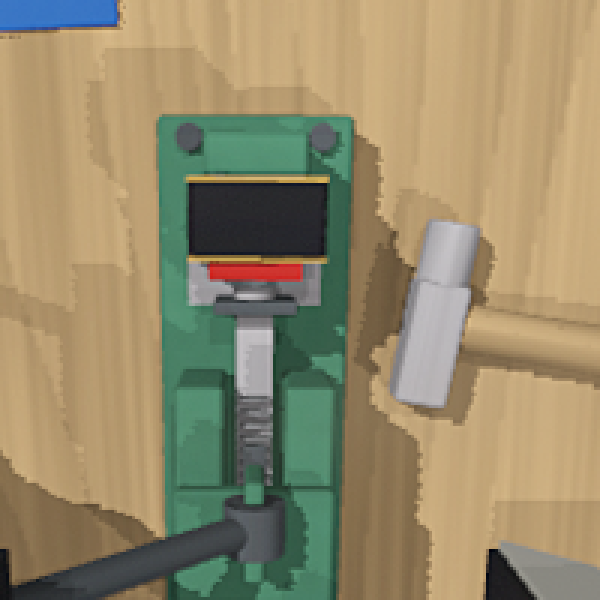

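Run:
```python
from h import *
def P(n,u,v,z):
    im,K,T=load(n); return onz(K,T,200+u/3-.33,60+v/3-.33,z)
for n,fl,pt,fence in(('w11',(245,348),(245,306),(248,182)),('w17',(255,297),(255,264),(258,177))):
    F=P(n,*fl,.068)[1];p=P(n,*pt,.068)[1]; print(n,'flange',F,'padfront',p,'pad-flange',p-F)
    print('base edge',P(n,*( (250,118) if n=='w11' else (255,118)),.025)[1])
print('block +y face',P('w17',258,178,.074),'-y',P('w17',258,262,.074),'ang',P('w17',187,262,.074)-P('w17',328,263,.074))
snap('scene','s17.png');snap('top','t17.png')
```

```text
w11 flange -0.1523540374909641 padfront -0.13460830222377795 pad-flange 0.017745735267186147
base edge -0.05584374415875513
w17 flange -0.1328620977773656 padfront -0.11905817011233831 pad-flange 0.01380392766502729
base edge -0.05661216871134608
block +y face [ 0.55936654 -0.0845827   0.074     ] -y [ 0.55889103 -0.11797036  0.074     ] ang [-0.0587678   0.00143266  0.        ]
```

View pics/s17.png

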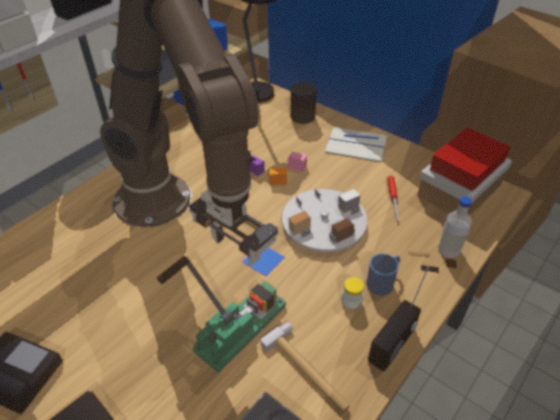

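View pics/t17.png

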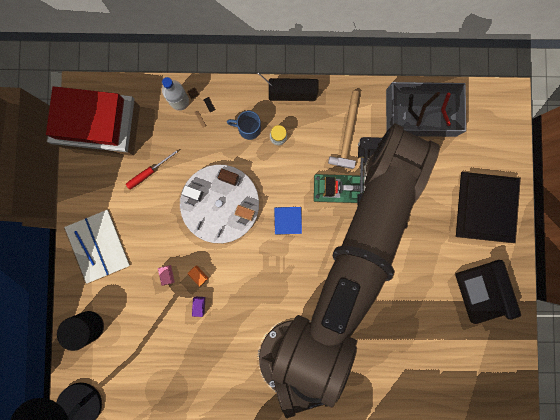

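Run:
```python
from h import *
st(); print(arm.sign_off())
```

```text
{'clock': 32.8333, 'joints': [-0.2843, 0.3528, 0.683, 1.6342, -0.2329, 1.2377, 0.428], 'position': [0.554, -0.1704, 0.3057], 'ee_rot': [2.2405, 2.2022, 0.0001], 'force': [-0.6259, 0.3473, 0.4086], 'width': 0.9991}
the job is handed in; nothing more can be done
None
```

The job is done and handed in at 32.8 s. The black block with the brass faces is squeezed against the fence, and the lever is up.

**What I did**
- I took the block off the turntable by its brass faces, stood it upright on the blue mat and let go.
- I took it again by its black ends and stood it in the middle of the press bed, brass faces towards the pad and the fence, then released it.
- I pumped four full strokes. Each reached about 0.74 rad at the bottom, and each time I brought the lever right back up.

**Last checks, from the pictures**
- **Block:** its fence-side brass face measures y = -0.0846 m, against -0.084 to -0.085 m for the fence face.
- **Pad:** it touches the block and is pushed in about 3.9 mm; about 3.5 mm was expected.
- **Ram:** its collar moved about 20 mm, where 22 mm would take it from its start to the last notch. I put the 2 mm down to reading error and did not run a fifth stroke to confirm it.
- **Everything else:** the other three blocks, the look-alikes, the mug, jar and tools appear unmoved. The robot stands clear with the gripper open.

**One rougher moment:** on the first lever return the wrist force reached about 59 N, below the 120 N limit, because I was still gripping the bar hard. For the other three returns I used a light grip and the readings stayed around 11 N.

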